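Correct and close the sample mixer

ROBOT

A 6-joint arm with a two-finger parallel gripper is mounted at the origin on the work surface. World frame = base frame: x ahead of the robot, y to its left, z up, the work surface at z = 0. Lengths are in m, angles in degrees, forces in N, time in s.
With the tool pointing down it reaches from about 0.3 to 0.825 m from the base axis. Payload 5.4 kg.
Tool frame: the origin (TCP) lies where the fingers leave the gripper's body, on its centre line; the fingertips stand ahead of it and the grasp point (between the pads) lies 69 mm ahead of it (ctrl.nose_length is the z of the fingertips in the tool frame, in m); z points along the fingers, y is the direction in which the jaws open and shut (so a half turn about z gives the same grasp; the last joint's range is limited). The gripper opens to 92 mm and grips with 3 to 60 N. Pads are 20 mm wide; open, the fingers measure 128 mm over their backs; the gripper's body (75 mm by 189 mm) begins 69 mm behind the grasp point.
Start: joints at [-80.907, 9.076, 91.501, -0, 79.423, -12.038], TCP at [0.207, -0.536, 0.303] pointing down, gripper open.
Joint ranges: [-166.64, 166.64], [-54.1, 131.32], [10.49, 154.53], [-73.88, 253.88], [9.74, 151.15], [-171.62, 171.62]. Speed limits (degrees/s): [147.25, 147.25, 180, 180, 180, 180].

INTERFACE

Orientations are given as a 3x3 rotation matrix whose columns are the frame's x, y, z axes.
In Python, from rig import ctrl gives the robot as it stands. The module is installed in compiled form; this text tells all that it offers.
- The arm moves only by the shell command python3 -m inch 'ROWS' [OPENING]. ROWS is JSON, a list of rows, each an object with "dp": the shift along the world's x, y, z in cm, a list of three; "spin": the turn about the world's z in degrees. A call has exactly 10 rows; each row is the pose to reach, as a shift and turn from the pose measured when the call began; what a row does not reach only later rows make up. A row lasts 1/8 s, in which the tool goes at most 62.5 mm and 10.7 degrees, less where a joint would pass 70% of its speed; a pose out of reach is approached as far as the arm can. A call with a gripper value outside its range is refused whole. OPENING is the opening, from 0 (shut) to 1 (fully open), set as the call begins (- or left out, the last holds). The fingers move at their own pace and stop on an object; the grip force is fixed at half the most. Time passes only in rows, so rows that repeat a pose let the fingers close, or fill a call up. It gives the time, the measured TCP pose, the force and the opening at its end, in the units of the state.
- ctrl.get_obs(): the state, without advancing time (a new reading comes with each control period).
- ctrl.grab_frame(name): name is "side" or "top" or "wrist"; returns the picture (420x560x3 uint8, red, green, blue); there is no depth.
- ctrl.get_calibration(name): a dict with "fx", "fy", "cx", "cy" (pixels), "cam_to_world" (4x4, takes a point from camera to world coordinates); the wrist camera has in their place "mount" (4x4, takes a point from camera to tool coordinates, whose origin is the TCP and whose axes are the flange's). Camera axes: x right, y down, z forward; pixel columns grow to the right and rows downward; lengths in m; the calibration is good to about 2 mm. The wrist camera is an equidistant fisheye: a pixel r from the principal point sees the ray r / f radians off the axis. A picture is of the moment at which its call begins: read the wrist's pose just before it. get_calibration takes no time and is no camera call.
- ctrl.finish_job(): hands the job in, once; it reports no verdict.
The state is a dict: "time": time; "joints": joint angles; "joint_vel": joint speeds; "tau": joint torques, N m; "tool_pos": TCP position; "ee_rot": TCP orientation; "ft_force": force on the tool from outside, world axes, zero at the start; "moment": the same for the moment, N m; "opening": opening from 0.0 (shut) to 1.0 (fully open).
Only numpy, scipy, OpenCV 4.12 (cv2) and the standard library are available. Lean on these libraries where they do the work, as an engineer would, in place of code of your own. Each camera call takes 0.05 s, during which the arm holds its last target.

TASK

All the bottles in the sample mixer should have red caps: take out the yellow-capped one and stand it upright in the green returns tray, leaving the red ones in their bays and the reagent bottle where it is. Then fetch the cover from the sloping stand, lower it over the wing nut (wings through the slot) until it sits flat and fully home on the mixer's flange. Finally spin the wing nut clockwise, re-gripping as needed, until it is snug on the cover, and let go.

Things in the scene. Friction and masses are not known exactly. Their poses are not given: they have to be found in the camera images.
- mixer: fixed sample mixer: white round base 210 mm across with a flat aluminium carousel, top 55 mm above the bench. Origin: centre of the underside, on the bench; z up. Four bays 70 mm from the centre, on the diagonals of its x and y axes; each holds a bottle between four 10 mm high pins. A central column carries the flange (see stud_seat), a 10 mm brass stud and the wing nut.
- stud_seat (a point): centre of the flat top of the mixer's flange, on the stud's axis, 142 mm above the bench; z up. The centre of the cover's underside must come to rest here. The flange is a steel disc 82 mm across with a chamfered upper edge.
- nut_top (a point): top of the blue wing nut, on its axis; y runs along the wings, z up. A bar 60 mm long (y), 12 mm thick (x), 28 mm tall, with a 12 mm wide, 10 mm deep notch in the middle of its top edge and a 19 mm round collar in its lowest 6 mm. At joint value 0 its underside would be 37 mm above stud_seat; at the start it is about 4 mm above where the seated cover's hub top will be.
- wing_nut (a joint): turn of the wing nut, rad: grows clockwise seen from above (tightening); the nut sinks 1.91 mm per rad (12 mm a turn). Starts between 0.2 and 0.7; meets the hub of the seated cover at about 2.6, goes no further than 2.85. Friction 0.04 N m; stays where it is left. At 0 the wings lie along the mixer's y axis.
- cover: loose pale disc, 180 mm across, 6 mm thick, 240 to 390 g. Origin: centre of its underside; z out of its upper face. On top an orange oblong hub (see cover_grip). A ring under it, 90 mm inside, 102 mm outside, 6 mm deep, goes round the mixer's flange with 4 mm to spare. At the start it lies on the stand, upper face tipped 35 degrees to the stand's front, the hub's length level.
- cover_grip (a point): centre of the top of the cover's hub, 32 mm along z from the cover's origin; axes as the cover's. The hub is 96 mm long (y), 44 mm wide (x), 26 mm tall above the disc: grip it across its width. A slot 74 mm long (y), 26 mm wide (x) goes right through hub and disc; the wing nut passes up through it when its wings lie along the slot.
- stand: fixed grey stand with a board sloping 35 degrees down to its front (its -x side), two short pins at the lower edge keeping the cover on. Board 140 by 120 mm, centre of its face 85 mm above the bench. Origin: under the board's middle, on the bench; z up.
- tray: fixed green returns tray, open at the top, 90 mm (x) by 110 mm (y), 25 mm high, walls and floor 4 mm thick. Origin: centre of its underside, on the bench.
- yellow: the wrong bottle: loose white sample bottle with a yellow cap, 75 mm tall, body 35 mm across, cap 30 mm across and 20 mm tall at its top, 50 to 100 g. Origin: centre of its underside; z up. It stands in one of the four bays.
- red_a: loose white sample bottle with a red cap, otherwise like the yellow-capped one (75 mm tall, cap 30 mm across); belongs in its bay of the mixer. Origin: centre of its underside.
- red_b: loose white sample bottle with a red cap, otherwise like the yellow-capped one (75 mm tall, cap 30 mm across); belongs in its bay of the mixer. Origin: centre of its underside.
- red_c: loose white sample bottle with a red cap, otherwise like the yellow-capped one (75 mm tall, cap 30 mm across); belongs in its bay of the mixer. Origin: centre of its underside.
- reagent: bystander: white reagent bottle with a blue cap, 56 mm across, 120 mm tall, standing in front of the mixer. Origin: centre of its underside.

How it is judged (in metres and radians):
On the way, in this order (a step that is already met when the one before it is completed fails the run):
1. the yellow-capped bottle stands in the returns tray (x of yellow in the frame of tray between -0.028 and 0.028 m and y of yellow in the frame of tray between -0.038 and 0.038 m and z of yellow in the frame of tray between 0 and 0.012 m and angle between yellow's own z axis and vertical below 0.1 rad), for 0.2 s.
2. the cover sits flat and fully home on the flange, nut through its slot (horizontal distance between cover and stud_seat below 0.007 m and z of cover in the frame of stud_seat between -0.003 and 0.003 m and angle between cover's own z axis and vertical below 0.05 rad), for 0.2 s.
3. the wing nut is spun down snug on the seated cover (all of step 2 and value of joint wing_nut above 2.5 rad and contact force between wing_nut and cover above 1.5 N), for 0.2 s.
At the end, for the whole second after the job is handed in: Yellow bottle upright (0.1 rad) on the tray floor; cover flat on the flange (7 mm of the stud axis, 3 mm in height, 0.05 rad); wing nut beyond 2.5 rad and pressing on the cover with over 1.5 N; red bottles upright within 15 mm of their starts; all at rest (all of step 1 and all of step 3 and distance of each of red_a, red_b, red_c from where it was at the start of the episode below 0.015 m and angle between each of red_a, red_b, red_c's own z axis and vertical below 0.1 rad and linear speed of each of cover, yellow below 0.02 m/s and velocity of joint wing_nut between -0.05 and 0.05 rad/s); the robot touches nothing.
It fails at once if a red-capped bottle is tipped or taken out of its bay (distance of any of red_a, red_b, red_c from where it was at the start of the episode above 0.025 m or angle between any of red_a, red_b, red_c's own z axis and vertical above 0.35 rad).
It fails at once if the reagent bottle is pushed away or knocked over (distance of reagent from where it was at the start of the episode above 0.03 m or angle between reagent's own z axis and vertical above 0.35 rad).
It also fails if it takes over 72 s, if anything falls off the work surface, if the arm or the gripper's body presses on something with over 40 N, if the wrist force passes 120 N, or if a joint passes its speed limit or range.

## Working session

There is one attempt and no reset: what is moved stays moved. The work goes in short steps, Python scripts to look and compute and a shell command to move; the robot and the scene stay as the last step left them, time stands still between calls to the robot, and variables do not carry over. Pictures are saved under pics/ and viewed, and the job is handed in when it is done.

```bash
mkdir -p pics; ls; python3 - <<'E'
from rig import ctrl
import cv2,numpy as np
o=ctrl.get_obs(); print(o, ctrl.nose_length)
for n in ("side","top","wrist"):
    c=ctrl.get_calibration(n); print(n,{k:np.round(v,4).tolist() for k,v in c.items()})
    cv2.imwrite(f"pics/{n}0.png",ctrl.grab_frame(n)[:,:,::-1])
E
```

```text
pics
{'time': 0.0, 'joints': array([-8.09072389e+01,  9.11434670e+00,  9.15699405e+01, -3.86359581e-04,
        7.94210639e+01, -1.20361193e+01]), 'joint_vel': array([ 0.02514281,  0.02519932,  0.07852732, -0.02633186,  0.02360568,
       -0.00216134]), 'tau': array([ 1.83925517e-04, -3.85570872e+01, -3.22106910e+01,  7.01299170e-02,
        3.78637214e-02, -1.67081357e-04]), 'tool_pos': array([ 0.20719155, -0.53589643,  0.30172164]), 'ee_rot': array([[ 9.32771564e-01,  3.60467919e-01, -2.97124606e-04],
       [ 3.60467844e-01, -9.32769875e-01,  1.81456830e-03],
       [ 3.76944778e-04, -1.79968158e-03, -9.99998310e-01]]), 'ft_force': array([-0.28548153, -1.2576664 ,  0.47882683]), 'moment': array([ 0.04714139, -0.03401215, -0.01474016]), 'opening': 0.9988262466557634} 0.0881
side {'fx': 387.175, 'fy': 387.175, 'cx': 271.9607, 'cy': 216.5575, 'cam_to_world': [[-0.8467, -0.3163, 0.4278, 0.1888], [-0.5318, 0.5285, -0.6617, 0.5513], [-0.0168, -0.7878, -0.6157, 0.6653], [0.0, 0.0, 0.0, 1.0]]}
top {'fx': 444.3805, 'fy': 444.3805, 'cx': 282.4186, 'cy': 212.2762, 'cam_to_world': [[0.0269, -0.9974, 0.0674, 0.4735], [-0.9995, -0.026, 0.0152, 0.0226], [-0.0134, -0.0678, -0.9976, 0.969], [0.0, 0.0, 0.0, 1.0]]}
wrist {'fx': 325.1923, 'fy': 325.1923, 'cx': 279.9688, 'cy': 209.5112, 'mount': [[0.0008, -0.9612, -0.2757, 0.078], [1.0, 0.0007, 0.0003, -0.0004], [-0.0001, -0.2757, 0.9612, -0.0803], [0.0, 0.0, 0.0, 1.0]]}
```

View pics/side0.png

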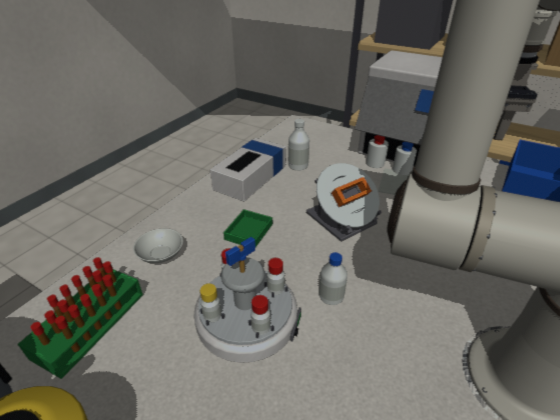

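View pics/top0.png

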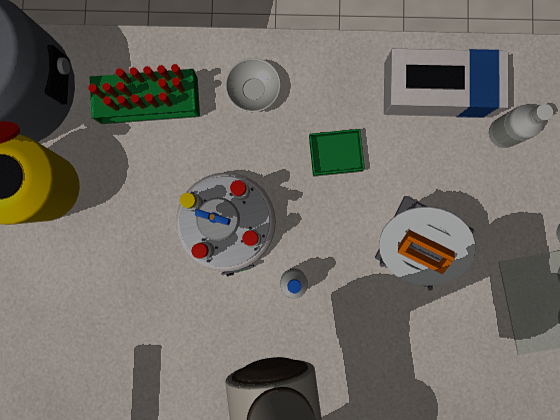

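View pics/wrist0.png

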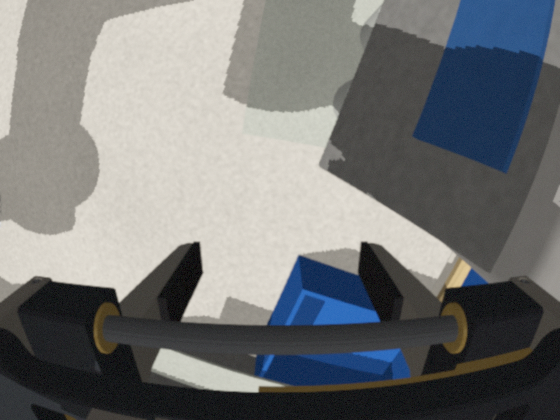

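The top view (top0.png) shows the yellow cap at about (188,201), red caps at (238,188), (250,238) and (200,251), the blue nut around (213,216), the tray at (337,152), the cover hub at (427,250) and the reagent cap at (294,285). Side0.png shows the same items. Next I'll measure them.

```bash
cat > h.py <<'E'
import cv2,numpy as np
from rig import ctrl
def ray(n,px):
    c=ctrl.get_calibration(n);T=np.array(c["cam_to_world"])
    d=T[:3,:3]@np.array([(px[0]-c["cx"])/c["fx"],(px[1]-c["cy"])/c["fy"],1]);return T[:3,3],d
def onz(n,px,z):
    o,d=ray(n,px);return o+d*(z-o[2])/d[2]
def tri(pt,ps):
    A=[];b=[]
    M=np.zeros((3,3));v=np.zeros(3);L=[]
    for n,p in (("top",pt),("side",ps)):
        o,d=ray(n,p);d=d/np.linalg.norm(d);P=np.eye(3)-np.outer(d,d);M+=P;v+=P@o;L.append((o,P))
    x=np.linalg.solve(M,v);return x,[float(np.linalg.norm(P@(x-o))) for o,P in L]
def blobs(img,lo,hi,amin=20):
    hsv=cv2.cvtColor(img,cv2.COLOR_RGB2HSV);m=cv2.inRange(hsv,lo,hi)
    cs,_=cv2.findContours(m,cv2.RETR_EXTERNAL,cv2.CHAIN_APPROX_NONE)
    return m,[c for c in cs if cv2.contourArea(c)>=amin]
E
python3 - <<'E'
from h import *
C={"yellow":((20,150,90),(34,255,255)),"red":((0,170,70),(6,255,255)),"blue":((100,150,60),(125,255,255)),"green":((60,150,40),(80,255,255)),"orange":((6,170,90),(18,255,255))}
for n in("top","side"):
    im=cv2.imread(f"pics/{n}0.png")[:,:,::-1].copy()
    for k,(lo,hi) in C.items():
        m,b=blobs(im,lo,hi)
        for c in b:
            (u,v),(w,h),a=cv2.minAreaRect(c)
            print(n,k,cv2.contourArea(c),np.round([u,v,w,h,a],1), np.round(cv2.boxPoints(cv2.minAreaRect(c)),1).tolist() if k in("blue","green","orange") else "")
t=cv2.imread("pics/top0.png")
a=cv2.resize(t[160:310,160:310],None,fx=4,fy=4,interpolation=cv2.INTER_CUBIC);cv2.imwrite("pics/t_mix.png",a)
a=cv2.resize(t[190:310,360:500],None,fx=5,fy=5,interpolation=cv2.INTER_CUBIC);cv2.imwrite("pics/t_cov.png",a)
s=cv2.imread("pics/side0.png")
cv2.imwrite("pics/s_mix.png",cv2.resize(s[215:365,180:330],None,fx=4,fy=4,interpolation=cv2.INTER_CUBIC))
cv2.imwrite("pics/s_cov.png",cv2.resize(s[150:250,290:400],None,fx=5.5,fy=5.5,interpolation=cv2.INTER_CUBIC))
E
```

```text
top yellow 158.0 [187. 200.  14.  14.  90.] 
top yellow 2649.5 [ 25.  181.5  85.   50.   90. ] 
top red 158.0 [199. 250.  14.  14.  90.] 
top red 155.5 [249.5 237.5  13.   15.   90. ] 
top red 158.0 [237.5 187.5  14.1  14.1  45. ] 
top red 37.0 [106.5 100.5   7.    7.   90. ] 
top red 39.0 [121.3  99.8   9.9   6.4  45. ] 
top red 39.5 [134.5  99.5   9.    7.   90. ] 
top red 37.0 [148.5  98.5   9.    7.   90. ] 
top red 37.0 [162.5  97.5   9.    7.   90. ] 
top red 37.0 [92. 88.  8.  6. 90.] 
top red 38.5 [106.3  86.8   8.5   6.4  45. ] 
top red 40.5 [119.5  86.5   9.    7.   90. ] 
top red 42.5 [161.5  84.   10.    7.   90. ] 
top red 38.5 [175.2  82.4   7.    9.5  18.4] 
top red 35.5 [119.5  72.    7.8   6.4  45. ] 
top red 37.0 [133.  72.   6.  10.   0.] 
top red 37.0 [147.8  70.8   9.2   7.1  45. ] 
top red 36.5 [160.7  68.9   6.7   6.7  63.4] 
top red 40.5 [175.3  69.1  10.3   6.7  63.4] 
top blue 123.0 [294.  285.5  12.   13.    0. ] [[288.0, 292.0], [288.0, 279.0], [300.0, 279.0], [300.0, 292.0]]
top blue 85.0 [218.7 218.9  18.3   9.5  18.4] [[208.5, 220.5], [211.5, 211.5], [2
[... 2414 characters left out ...]
2.6  21.8  14. ] [[415.3999938964844, 109.5999984741211], [420.6000061035156, 88.4000015258789], [432.8999938964844, 91.5], [427.6000061035156, 112.5999984741211]]
side green 3724.5 [ 82.2 318.2  53.  131.5  45. ] [[17.0, 346.0], [110.0, 253.0], [147.5, 290.5], [54.5, 383.5]]
side green 923.5 [247.8 228.3  41.8  32.8  15.9] [[223.1999969482422, 238.3000030517578], [232.1999969482422, 206.8000030517578], [272.3999938964844, 218.1999969482422], [263.29998779296875, 249.8000030517578]]
side orange 205.5 [352.1 190.4  16.7  33.2  66.8] [[333.6000061035156, 189.3000030517578], [364.1000061035156, 176.1999969482422], [370.70001220703125, 191.60000610351562], [340.1000061035156, 204.6999969482422]]
```

View pics/t_mix.png

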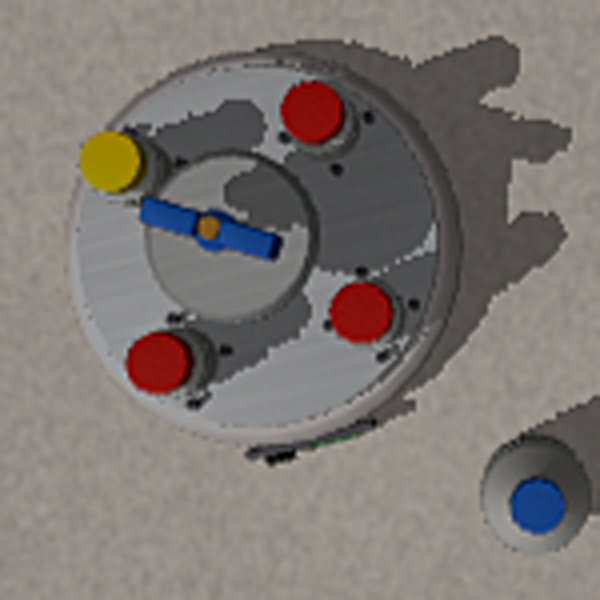

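View pics/t_cov.png

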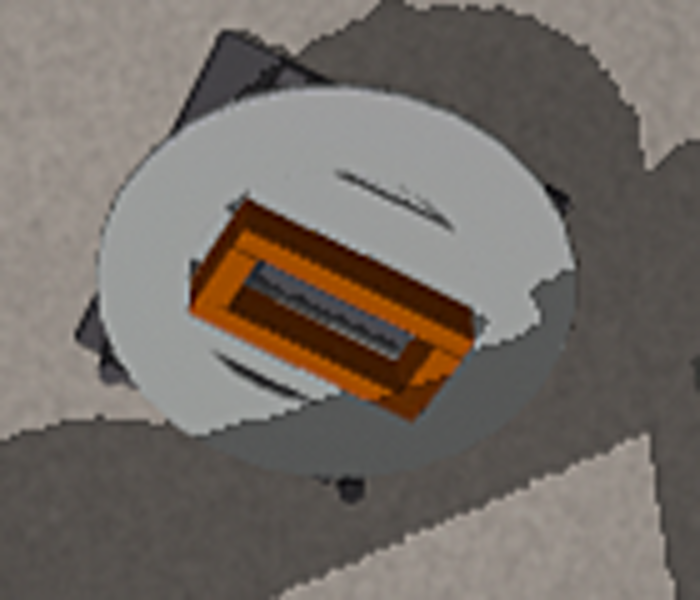

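View pics/s_mix.png

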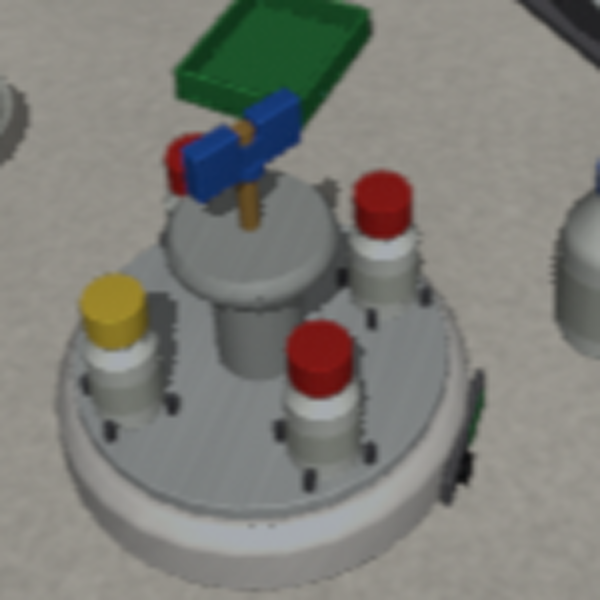

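View pics/s_cov.png

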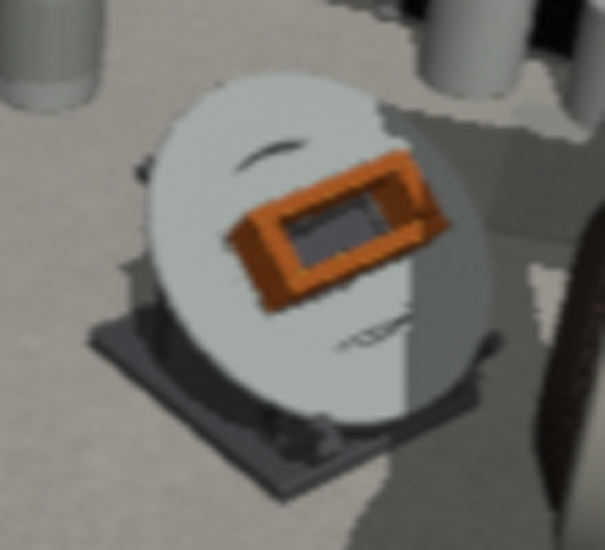

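```bash
python3 - <<'E'
import cv2
s=cv2.imread("pics/side0.png");t=cv2.imread("pics/top0.png")
cv2.imwrite("pics/s_hub.png",cv2.resize(s[172:212,325:379],None,fx=14,fy=14,interpolation=cv2.INTER_CUBIC))
cv2.imwrite("pics/t_hub.png",cv2.resize(t[226:280,392:462],None,fx=11,fy=11,interpolation=cv2.INTER_CUBIC))
E
```

```text
(no output)
```

View pics/s_hub.png

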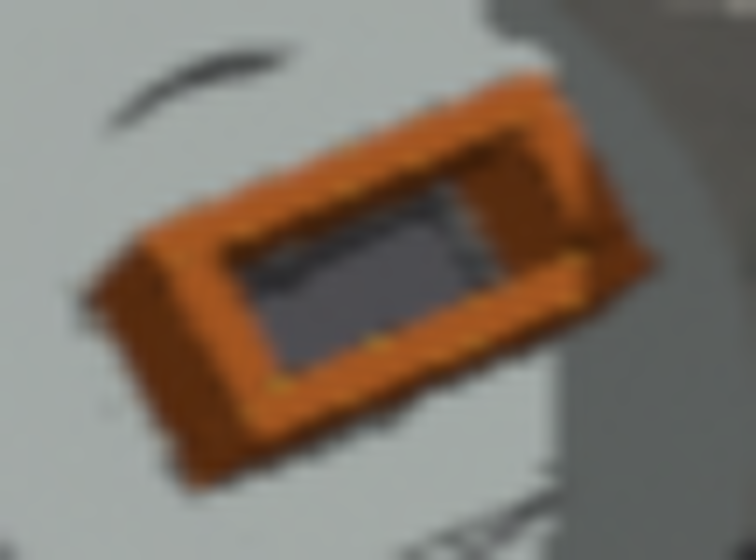

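View pics/t_hub.png

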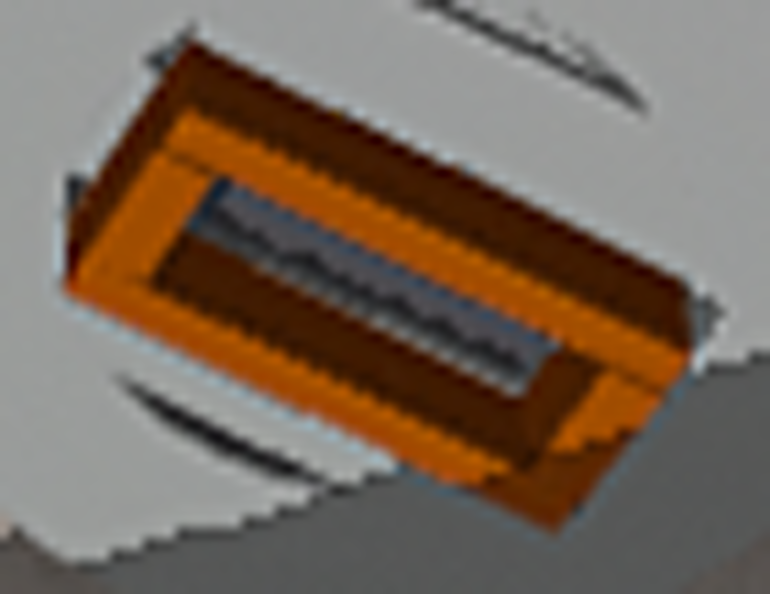

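The hub's top-face corners are clear in both zooms: UL, UR, LL and LR at (180,108), (690,360), (68,290) and (558,530) in t_hub, and at (145,235), (545,75), (255,430) and (650,262) in s_hub.

```bash
python3 - <<'E'
from h import *
np.set_printoptions(precision=4,suppress=True)
T=dict(UL=(180,108),UR=(690,360),LL=(68,290),LR=(558,530));S=dict(UL=(145,235),UR=(545,75),LL=(255,430),LR=(650,262))
P={}
for k in T:
    x,e=tri(np.array(T[k])/11+[392,226]-.45,np.array(S[k])/14+[325,172]-.45);P[k]=x;print(k,x,np.round(e,4))
c=sum(P.values())/4;print("hub top c",c)
L=(P["UR"]+P["LR"]-P["UL"]-P["LL"])/2;W=(P["UL"]+P["UR"]-P["LL"]-P["LR"])/2
print("len",np.linalg.norm(L),L,np.degrees(np.arctan2(L[1],L[0])),"wid",np.linalg.norm(W),W,"tilt",np.degrees(np.arcsin(W[2]/np.linalg.norm(W))))
# caps
top=dict(y=(187,200),r1=(199,250),r2=(249.5,237.5),r3=(237.5,187.5))
Q={k:onz("top",p,.130) for k,p in top.items()}
for k in Q: print(k,Q[k])
m=sum(Q.values())/4;print("centre by caps",m,[round(float(np.linalg.norm((Q[k]-m)[:2])),4) for k in Q],[round(float(np.degrees(np.arctan2(*(Q[k]-m)[1::-1]))),1) for k in Q])
a=onz("top",(np.array([142,208])/4+160-.4),.206);b=onz("top",np.array([278,248])/4+160-.4,.206)
print("nut ends",a,b,np.linalg.norm(a-b),(a+b)/2,np.degrees(np.arctan2(*(a-b)[1::-1])))
f=onz("top",np.array([231,239])/4+160-.4,.142);print("flange c",f)
for p in [(308.7,133.6),(359.7,128.5),(363.8,169.9),(312.8,175)]: print("tray",onz("top",p,.025))
print("tray c",onz("top",(336.2,151.8),.025)); print("reagent",onz("top",(294,285.5),.12))
print("tri nut", tri(np.array([210,228])/4+160-.4,np.array([244,140])/4+[180,215]-.4))
for t,s in(((187,200),(207.5,287.5)),): print(tri(t,s))
E
```

```text
UL [ 0.4913 -0.2032  0.1265] [0.0019 0.0019]
UR [ 0.4507 -0.2906  0.1254] [0.0017 0.0017]
LL [ 0.4604 -0.1894  0.104 ] [0.0007 0.0007]
LR [ 0.4206 -0.2756  0.103 ] [0.0009 0.0009]
hub top c [ 0.4557 -0.2397  0.1147]
len 0.09561100143407765 [-0.0401 -0.0868 -0.001 ] -114.8264855020001 wid 0.04053865030054416 [ 0.0305 -0.0144  0.0225] tilt 33.648908013498826
y [0.5488 0.2174 0.13  ]
r1 [0.4548 0.1908 0.13  ]
r2 [0.4809 0.0962 0.13  ]
r3 [0.5752 0.1221 0.13  ]
centre by caps [0.5149 0.1567 0.13  ] [0.0696, 0.0692, 0.0694, 0.0695] [60.8, 150.4, -119.4, -29.8]
nut ends [0.5223 0.1849 0.206 ] [0.5066 0.1256 0.206 ] 0.06140793647314542 [0.5144 0.1553 0.206 ] 75.16990379068493
flange c [0.513  0.1563 0.142 ]
tray [ 0.7085 -0.015   0.025 ]
tray [ 0.7222 -0.1244  0.025 ]
tray [ 0.6326 -0.1345  0.025 ]
tray [ 0.6189 -0.0258  0.025 ]
tray c [ 0.6703 -0.0749  0.025 ]
reagent [0.3925 0.0099 0.12  ]
tri nut (array([0.5138, 0.1563, 0.1953]), [0.001360456396097368, 0.0013604563960971717])
(array([0.5483, 0.2166, 0.1329]), [0.0003317475910696225, 0.00033174759106971804])
```

Mixer centre is about (0.5147, 0.156), with cap radii of 69.5 mm against 70 expected. The nut wings lie at 75° world, which puts the joint at about 0.53 rad. The hub top centre is (0.456, −0.240, 0.115), with length 95.6 mm and tilt 34°. All of these agree with the given sizes, so I'll go for the yellow bottle.

```bash
python3 -m inch '[{"dp":[2.5,5.5,1],"spin":4},{"dp":[5,11,2],"spin":8},{"dp":[7.5,16.5,2],"spin":12},{"dp":[10,22,2],"spin":16},{"dp":[12.5,27.5,2],"spin":20},{"dp":[15,33,2],"spin":24},{"dp":[17.5,38.5,2],"spin":28},{"dp":[20,44,2],"spin":32},{"dp":[22.5,49.5,2],"spin":36},{"dp":[25,55,2],"spin":39.7}]' 1
```

```text
time: 1.4
tool_pos: [0.4576, 0.0161, 0.322]
ee_rot: [[0.485, 0.874, -0.001], [0.874, -0.485, 0.001], [0.0, -0.001, -1.0]]
ft_force: [1.1, 0.2, 0.8]
opening: 0.999
```

```bash
python3 -m inch '[{"dp":[2.3,5.1,0],"spin":0},{"dp":[4.6,10.2,0],"spin":0},{"dp":[6.9,15.3,0],"spin":0},{"dp":[9.3,20.4,0],"spin":0},{"dp":[9.3,20.4,-2],"spin":0},{"dp":[9.3,20.4,-6],"spin":0},{"dp":[9.3,20.4,-9],"spin":0},{"dp":[9.3,20.4,-11.9],"spin":0},{"dp":[9.3,20.4,-11.9],"spin":0},{"dp":[9.3,20.4,-11.9],"spin":0}]'; python3 - <<'E'
from h import *
for n in("side","wrist"): cv2.imwrite(f"pics/{n}1.png",ctrl.grab_frame(n)[:,:,::-1])
E
```

```text
time: 2.65
tool_pos: [0.5511, 0.2201, 0.2041]
ee_rot: [[0.485, 0.874, 0.001], [0.874, -0.485, 0.001], [0.001, 0.0, -1.0]]
ft_force: [0.2, 0.0, 0.7]
opening: 1.0
```

View pics/side1.png

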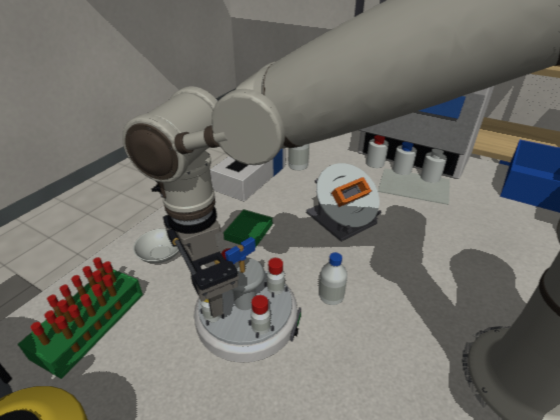

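View pics/wrist1.png

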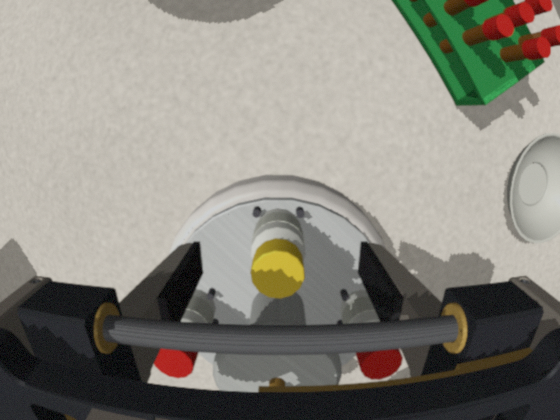

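The wrist view shows the yellow cap (277,268) centred between the jaws. Now to close and lift.

```bash
python3 -m inch '[{"dp":[0,0,0],"spin":0},{"dp":[0,0,0],"spin":0},{"dp":[0,0,0],"spin":0},{"dp":[0,0,0],"spin":0},{"dp":[0,0,0],"spin":0},{"dp":[0,0,1.5],"spin":0},{"dp":[0,0,4],"spin":0},{"dp":[0,0,7],"spin":0},{"dp":[0,0,10],"spin":0},{"dp":[0,0,12],"spin":0}]' 0; python3 - <<'E'
from h import *
for n in("wrist",): cv2.imwrite(f"pics/{n}2.png",ctrl.grab_frame(n)[:,:,::-1])
E
```

```text
time: 4.0
tool_pos: [0.552, 0.2203, 0.328]
ee_rot: [[0.485, 0.874, 0.006], [0.874, -0.485, 0.002], [0.004, 0.004, -1.0]]
ft_force: [-0.4, -0.4, 0.3]
opening: 0.008
```

View pics/wrist2.png

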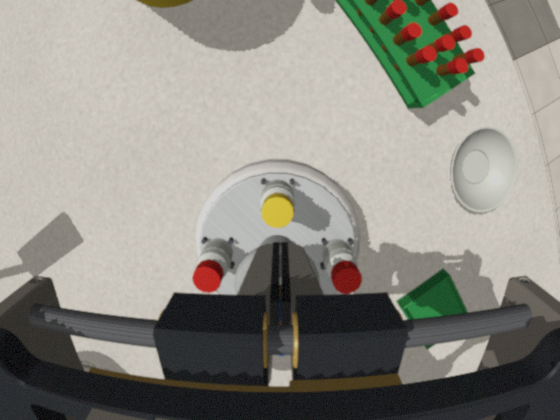

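The gripper closed to 0.008 and the bottle is still in its bay, so the grasp missed. I'll work out why before trying again.

```bash
cat >> h.py <<'E'
def wray(px,pos,R):
    c=ctrl.get_calibration("wrist");M=np.array(c["mount"]);d=np.array([px[0]-c["cx"],px[1]-c["cy"]]);r=np.linalg.norm(d);th=r/c["fx"]
    v=np.r_[d/r*np.sin(th) if r>0 else [0,0],np.cos(th)]
    R=np.array(R);return np.array(pos)+R@M[:3,3],R@M[:3,:3]@v
def wonz(px,pos,R,z):
    o,d=wray(px,pos,R);return o+d*(z-o[2])/d[2]
def wproj(P,pos,R):
    c=ctrl.get_calibration("wrist");M=np.array(c["mount"]);p=np.array(R).T@(np.array(P)-pos);p=M[:3,:3].T@(p-M[:3,3])
    r=np.hypot(*p[:2]);th=np.arctan2(r,p[2]);return np.array([c["cx"],c["cy"]])+p[:2]/r*th*c["fx"]
E
python3 - <<'E'
from h import *
np.set_printoptions(precision=4,suppress=True)
R=[[0.485,0.874,0.001],[0.874,-0.485,0.001],[0.001,0,-1]]
p=[.5511,.2201,.2041]
print(wonz((277,262),p,R,.13))
print(wonz((277,268),p,R,.13), wproj([.5487,.2174,.13],p,R),wproj([.5511,.2201,.116],p,R))
p=[.552,.2203,.328];R=[[0.485,0.874,0.006],[0.874,-0.485,0.002],[0.004,0.004,-1]]
print(wonz((277,211),p,R,.13))
print(ctrl.get_obs()["tool_pos"])
E
```

```text
[0.5524 0.2257 0.13  ]
[0.5507 0.2226 0.13  ] [278.5865 277.1719] [280.0738 260.2494]
[0.5493 0.2194 0.13  ]
[0.5529 0.2205 0.3307]
```

The lateral position was right: cap at about (0.549, 0.218). The fingers most likely hadn't finished closing when I lifted. I'll retry with a smaller opening and a longer close.

```bash
python3 -m inch '[{"dp":[-0.2,0.1,0],"spin":0},{"dp":[-0.2,0.1,0],"spin":0},{"dp":[-0.2,0.1,0],"spin":0},{"dp":[-0.2,0.1,-2],"spin":0},{"dp":[-0.2,0.1,-5],"spin":0},{"dp":[-0.2,0.1,-8],"spin":0},{"dp":[-0.2,0.1,-10],"spin":0},{"dp":[-0.2,0.1,-12],"spin":0},{"dp":[-0.2,0.1,-13],"spin":0},{"dp":[-0.2,0.1,-13],"spin":0}]' 0.6; python3 -m inch '[{"dp":[0,0,0],"spin":0},{"dp":[0,0,0],"spin":0},{"dp":[0,0,0],"spin":0},{"dp":[0,0,0],"spin":0},{"dp":[0,0,0],"spin":0},{"dp":[0,0,0],"spin":0},{"dp":[0,0,0],"spin":0},{"dp":[0,0,0],"spin":0},{"dp":[0,0,0],"spin":0},{"dp":[0,0,0],"spin":0}]' 0
```

```text
time: 5.3
tool_pos: [0.5507, 0.2215, 0.2002]
ee_rot: [[0.485, 0.874, 0.009], [0.874, -0.485, 0.002], [0.006, 0.007, -1.0]]
ft_force: [0.9, 0.8, 0.1]
opening: 0.6
time: 6.55
tool_pos: [0.551, 0.2216, 0.2008]
ee_rot: [[0.485, 0.874, 0.01], [0.874, -0.485, 0.003], [0.007, 0.007, -1.0]]
ft_force: [0.5, -0.2, 5.7]
opening: 0.319
```

Gripped, with opening 0.319, about 29 mm. Next I'll lift and carry it to the tray.

```bash
python3 -m inch '[{"dp":[0,0,1.5],"spin":0},{"dp":[0,0,4],"spin":0},{"dp":[0,0,7.5],"spin":0},{"dp":[0,0,11],"spin":0},{"dp":[2,-4.9,11],"spin":0},{"dp":[4,-9.8,11],"spin":0},{"dp":[6,-14.7,11],"spin":0},{"dp":[8,-19.6,11],"spin":0},{"dp":[10,-24.5,11],"spin":0},{"dp":[12.1,-29.3,11],"spin":0}]'
```

```text
time: 7.8
tool_pos: [0.6722, -0.0731, 0.311]
ee_rot: [[0.485, 0.874, 0.009], [0.874, -0.485, 0.003], [0.007, 0.007, -1.0]]
ft_force: [0.2, 0.6, -0.5]
opening: 0.318
```

```bash
python3 - <<'E'
from h import *
print(ctrl.get_obs()["tool_pos"])
for n in("side","wrist"): cv2.imwrite(f"pics/{n}3.png",ctrl.grab_frame(n)[:,:,::-1])
E
```

```text
[ 0.67222353 -0.07306037  0.3109845 ]
```

View pics/wrist3.png

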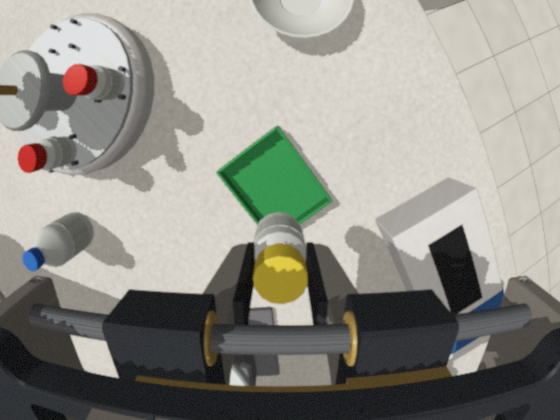

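View pics/side3.png

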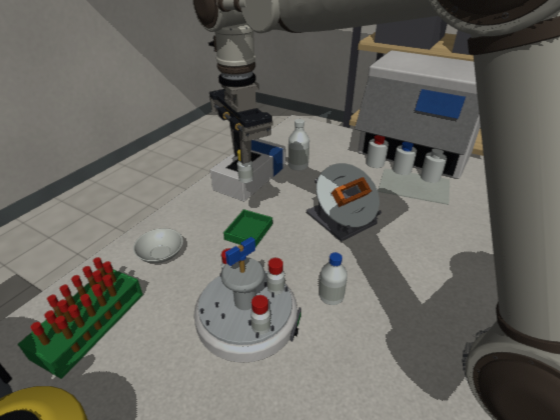

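The bottle is held upright, cap at (279,270) in the wrist view. Next I'll lower it into the tray.

```bash
python3 -m inch '[{"dp":[0,0.15,-4],"spin":0},{"dp":[0,0.15,-8],"spin":0},{"dp":[0,0.15,-11],"spin":0},{"dp":[0,0.15,-13.5],"spin":0},{"dp":[0,0.15,-15],"spin":0},{"dp":[0,0.15,-15.6],"spin":0},{"dp":[0,0.15,-16],"spin":0},{"dp":[0,0.15,-16.1],"spin":0},{"dp":[0,0.15,-16.1],"spin":0},{"dp":[0,0.15,-16.1],"spin":0}]'; python3 -m inch '[{"dp":[0,0,0],"spin":0},{"dp":[0,0,0],"spin":0},{"dp":[0,0,0],"spin":0},{"dp":[0,0,0],"spin":0},{"dp":[0,0,0.5],"spin":0},{"dp":[0,0,2],"spin":0},{"dp":[0,0,5],"spin":0},{"dp":[0,0,9],"spin":0},{"dp":[-2,-2,14],"spin":0},{"dp":[-5,-5,16],"spin":0}]' 0.65; python3 - <<'E'
from h import *
for n in("side",): cv2.imwrite(f"pics/{n}4.png",ctrl.grab_frame(n)[:,:,::-1])
E
```

```text
time: 9.15
tool_pos: [0.673, -0.0752, 0.1499]
ee_rot: [[0.49, 0.872, 0.011], [0.872, -0.49, 0.001], [0.006, 0.009, -1.0]]
ft_force: [-0.2, 0.2, 0.1]
opening: 0.314
time: 10.4
tool_pos: [0.624, -0.1256, 0.3156]
ee_rot: [[0.488, 0.872, 0.018], [0.873, -0.488, -0.002], [0.007, 0.017, -1.0]]
ft_force: [-0.3, -1.1, 0.1]
opening: 0.649
```

View pics/side4.png

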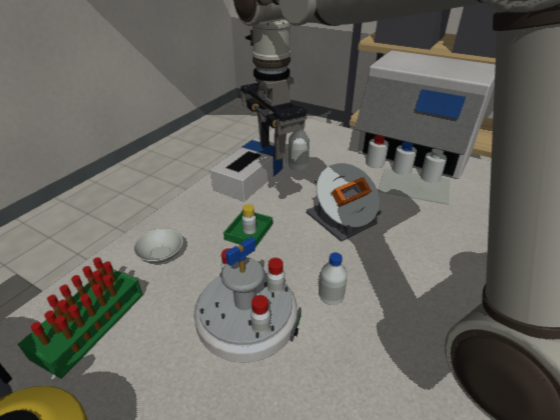

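The yellow bottle stands upright in the tray, cap at (249,211) in side4. The tool stays vertical, so the tilted hub can't be squeezed across its width on the stand. Plan for the cover:
- **Lift:** grip the level end wall of the hub, with one finger in the slot.
- **Flatten:** carry the cover to the bench and press it flat there.
- **Regrip:** take it across its width as intended.

First I'll hover over it and measure.

```bash
python3 -m inch '[{"dp":[-2,-1,0],"spin":-8.6},{"dp":[-4,-2,0],"spin":-17.2},{"dp":[-6,-3,0],"spin":-25.8},{"dp":[-8,-4,-1],"spin":-34.4},{"dp":[-10,-5,-2],"spin":-43},{"dp":[-12,-6,-3],"spin":-51.6},{"dp":[-14,-7,-4],"spin":-60},{"dp":[-15.2,-7.5,-5],"spin":-68.6},{"dp":[-15.2,-7.5,-5],"spin":-77.2},{"dp":[-15.2,-7.5,-5],"spin":-85.6}]' 0.35; python3 - <<'E'
from h import *
o=ctrl.get_obs();print(o["tool_pos"].tolist(),o["ee_rot"].tolist())
cv2.imwrite("pics/wrist5.png",ctrl.grab_frame("wrist")[:,:,::-1])
E
```

```text
time: 11.7
tool_pos: [0.4697, -0.2047, 0.2683]
ee_rot: [[0.904, -0.428, -0.004], [-0.428, -0.904, -0.018], [0.005, 0.018, -1.0]]
ft_force: [0.7, -0.5, -0.3]
opening: 0.349
[0.46970406389441827, -0.2046981467574428, 0.2683018548305729] [[0.9037153437150517, -0.42811941715732516, -0.003513144867223609], [-0.4281075983571704, -0.9035387103848699, -0.018484671079088716], [0.004739384225997886, 0.018208884889486233, -0.9998229717046113]]
```

View pics/wrist5.png

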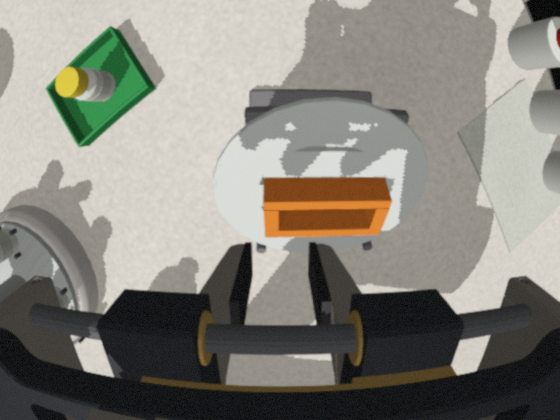

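The wrist view shows the hub's top face with corners near (265,206), (389,201), (265,236) and (381,234). I'll cross-check them against the earlier triangulation.

```bash
python3 - <<'E'
from h import *
np.set_printoptions(precision=4,suppress=True)
im=cv2.imread("pics/wrist5.png");cv2.imwrite("pics/w5z.png",cv2.resize(im[165:255,240:410],None,fx=4.5,fy=4.5,interpolation=cv2.INTER_CUBIC))
p=[0.4697,-0.2047,0.2683];R=np.array([[0.9037,-0.4281,-0.0035],[-0.4281,-0.9035,-0.0185],[0.0047,0.0182,-0.9998]])
for px,z in (((265,206),.1268),((389,201),.1268),((265,236),.1025),((381,234),.1025)): print(wonz(px,p,R,z))
for P in ([0.4913,-0.2032,0.1265],[0.4507,-0.2906,0.1254],[0.4604,-0.1894,0.104],[0.4206,-0.2756,0.103]): print(wproj(P,p,R))
E
```

```text
[ 0.489  -0.2045  0.1268]
[ 0.4532 -0.2882  0.1268]
[ 0.4608 -0.19    0.1025]
[ 0.4198 -0.2778  0.1025]
[261.9499 203.8092]
[392.2476 202.1805]
[264.4999 237.4291]
[378.5921 234.4419]
```

View pics/w5z.png

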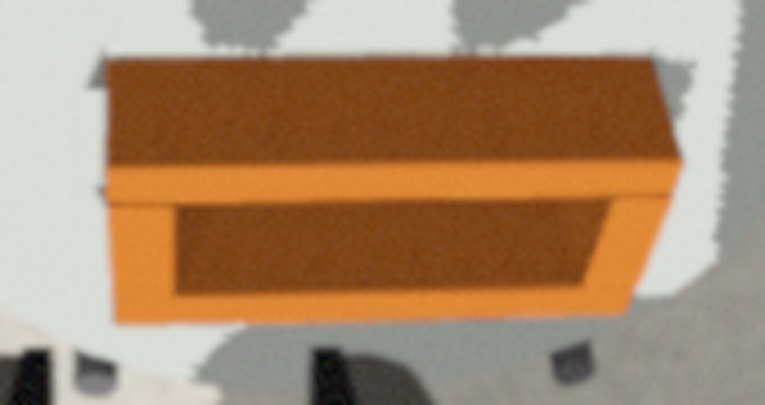

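All measurements agree to about 1 mm. Next I'll descend with one finger inside the slot.

```bash
python3 -m inch '[{"dp":[0.2,0.6,0],"spin":0},{"dp":[0.2,0.6,-2],"spin":0},{"dp":[0.2,0.6,-4],"spin":0},{"dp":[0.2,0.6,-5],"spin":0},{"dp":[0.2,0.6,-6],"spin":0},{"dp":[0.2,0.6,-6.5],"spin":0},{"dp":[0.2,0.6,-7],"spin":0},{"dp":[0.2,0.6,-7.2],"spin":0},{"dp":[0.2,0.6,-7.2],"spin":0},{"dp":[0.2,0.6,-7.2],"spin":0}]'; python3 - <<'E'
from h import *
o=ctrl.get_obs();print(o["tool_pos"].tolist(),o["ee_rot"].tolist())
t=o["tool_pos"]+o["ee_rot"][:,2]*.0881;print("tip",t)
d=t-[.4557,-.2397,.1147];print("s",d@[.905,-.427,0],"l",d@[.427,.905,0],"z",d[2])
cv2.imwrite("pics/wrist6.png",ctrl.grab_frame("wrist")[:,:,::-1])
im=ctrl.grab_frame("side")[:,:,::-1];cv2.imwrite("pics/side6.png",cv2.resize(im[100:250,260:440],None,fx=4,fy=4))
E
```

```text
time: 13.0
tool_pos: [0.472, -0.1988, 0.1966]
ee_rot: [[0.902, -0.432, -0.003], [-0.432, -0.902, -0.019], [0.005, 0.018, -1.0]]
ft_force: [-0.0, 0.8, 0.1]
opening: 0.35
[0.47196195793351803, -0.19882326093730945, 0.19663813298345562] [[0.9019522278768581, -0.43182513981718396, -0.003037638859667015], [-0.431801893378666, -0.901770868697149, -0.018879227838777497], [0.005413270967850453, 0.018339819820784985, -0.9998171570374104]]
tip [ 0.47169434 -0.20048652  0.10855424]
s -0.0022692761067370742 l 0.04231778258917734 z -0.006145758551540231
```

View pics/wrist6.png

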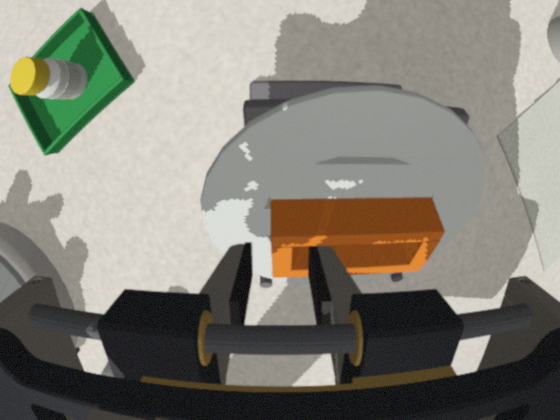

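View pics/side6.png

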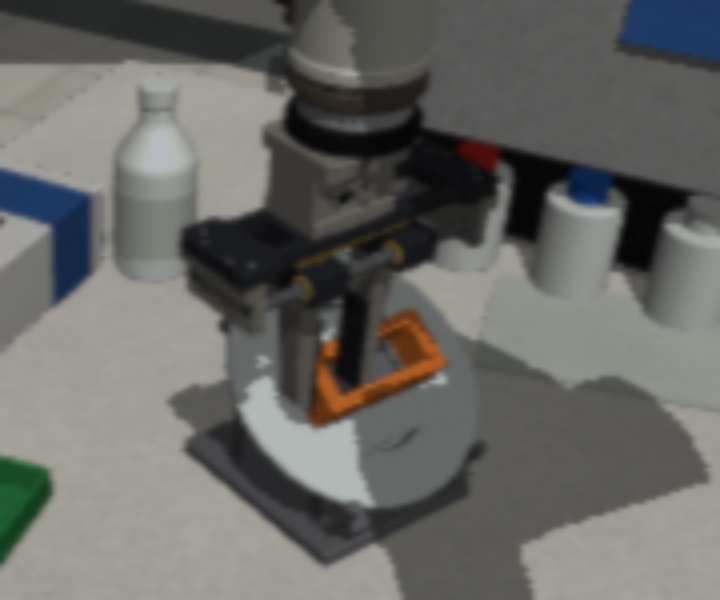

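One finger is in the slot and the other is outside the end wall, with no contact force. I'll go 2 mm lower and close.

```bash
python3 -m inch '[{"dp":[0,0,-0.2],"spin":0},{"dp":[0,0,-0.2],"spin":0},{"dp":[0,0,-0.2],"spin":0},{"dp":[0,0,-0.2],"spin":0},{"dp":[0,0,-0.2],"spin":0},{"dp":[0,0,-0.2],"spin":0},{"dp":[0,0,-0.2],"spin":0},{"dp":[0,0,-0.2],"spin":0},{"dp":[0,0,-0.2],"spin":0},{"dp":[0,0,-0.2],"spin":0}]' 0;
```

```text
time: 14.35
tool_pos: [0.4721, -0.1991, 0.1949]
ee_rot: [[0.902, -0.432, -0.002], [-0.432, -0.902, -0.02], [0.006, 0.019, -1.0]]
ft_force: [-0.0, -4.0, 4.9]
opening: 0.115
```

Opening 10.6 mm matches the 11 mm wall. Lifting gently.

```bash
python3 -m inch '[{"dp":[0,0,0.5],"spin":0},{"dp":[0,0,1],"spin":0},{"dp":[0,0,1.5],"spin":0},{"dp":[0,0,2.2],"spin":0},{"dp":[0,0,3],"spin":0},{"dp":[0,0,4],"spin":0},{"dp":[0,0,5],"spin":0},{"dp":[0,0,6],"spin":0},{"dp":[0,0,7],"spin":0},{"dp":[0,0,7],"spin":0}]'; python3 - <<'E'
from h import *
cv2.imwrite("pics/wrist7.png",ctrl.grab_frame("wrist")[:,:,::-1])
im=ctrl.grab_frame("side")[:,:,::-1];cv2.imwrite("pics/side7.png",cv2.resize(im[80:250,250:440],None,fx=3.5,fy=3.5))
E
```

```text
time: 15.6
tool_pos: [0.4726, -0.1994, 0.2662]
ee_rot: [[0.902, -0.432, -0.001], [-0.432, -0.902, -0.021], [0.008, 0.019, -1.0]]
ft_force: [-0.4, -0.0, -2.7]
opening: 0.113
```

View pics/wrist7.png

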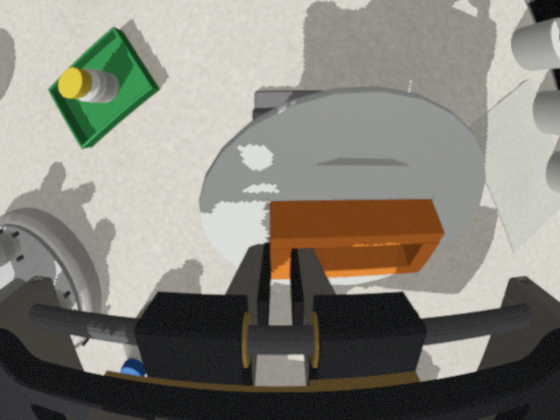

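View pics/side7.png

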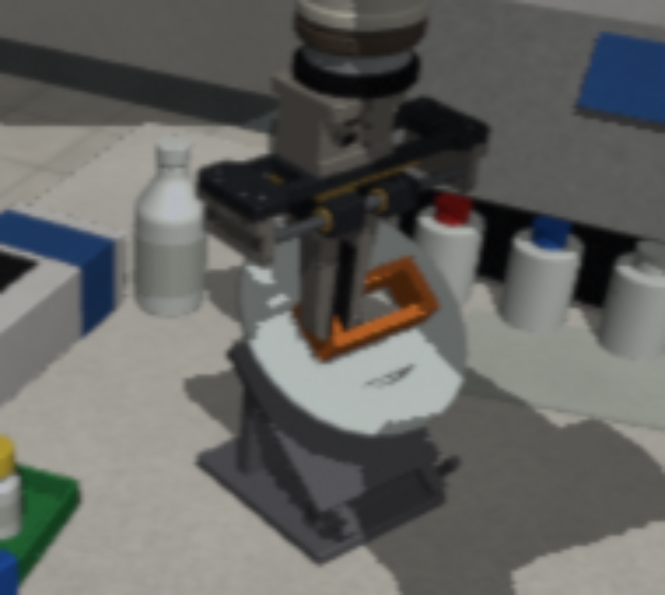

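The cover is lifted and held tilted, weighing about 2.7 N. I'll raise it a bit more and carry it to the free bench area behind the stand.

```bash
python3 -m inch '[{"dp":[0,0,1.5],"spin":0},{"dp":[0.5,0,3.5],"spin":0},{"dp":[2.5,-0.3,4],"spin":0},{"dp":[5.5,-0.8,4],"spin":0},{"dp":[8.5,-1.2,4],"spin":0},{"dp":[11.5,-1.6,4],"spin":0},{"dp":[14.5,-2,4],"spin":0},{"dp":[17,-2.4,4],"spin":0},{"dp":[18,-2.5,3],"spin":0},{"dp":[18,-2.5,1],"spin":0}]'; python3 -m inch '[{"dp":[0,0,-3],"spin":0},{"dp":[0,0,-6],"spin":0},{"dp":[0,0,-9],"spin":0},{"dp":[0,0,-11],"spin":0},{"dp":[0,0,-11.5],"spin":0},{"dp":[0,0,-12],"spin":0},{"dp":[0,0,-12.5],"spin":0},{"dp":[0,0,-13],"spin":0},{"dp":[0,0,-13.5],"spin":0},{"dp":[0,0,-13.5],"spin":0}]'; python3 - <<'E'
from h import *
print(ctrl.get_obs()["tool_pos"],ctrl.get_obs()["ft_force"])
cv2.imwrite("pics/wrist8.png",ctrl.grab_frame("wrist")[:,:,::-1])
im=ctrl.grab_frame("side")[:,:,::-1];cv2.imwrite("pics/side8.png",cv2.resize(im[50:250,200:440],None,fx=3,fy=3))
E
```

```text
time: 16.95
tool_pos: [0.6524, -0.2241, 0.2746]
ee_rot: [[0.902, -0.432, -0.002], [-0.432, -0.902, -0.02], [0.007, 0.019, -1.0]]
ft_force: [-0.8, -0.5, -1.8]
opening: 0.119
time: 18.2
tool_pos: [0.6556, -0.2258, 0.1439]
ee_rot: [[0.902, -0.431, 0.008], [-0.431, -0.902, -0.025], [0.018, 0.019, -1.0]]
ft_force: [4.5, -0.4, 4.9]
opening: 0.114
[ 0.65562117 -0.22575051  0.14388278] [ 4.51308138 -0.40034948  4.89065746]
```

View pics/side8.png

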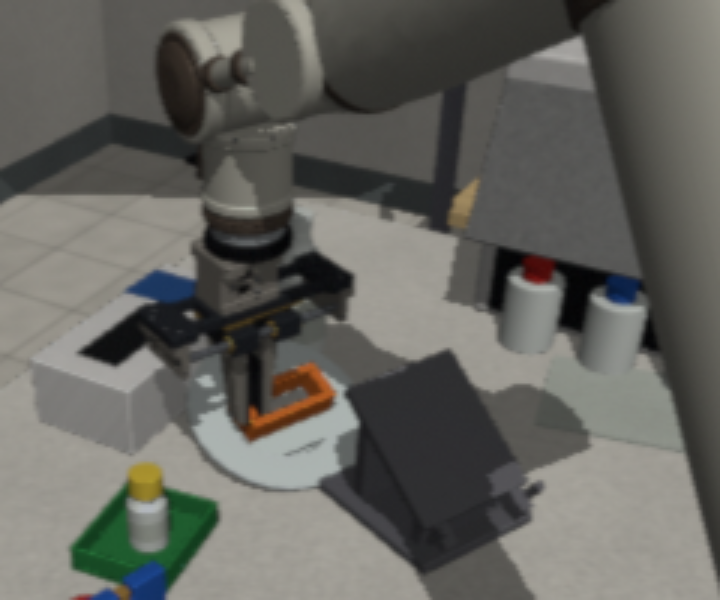

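View pics/wrist8.png

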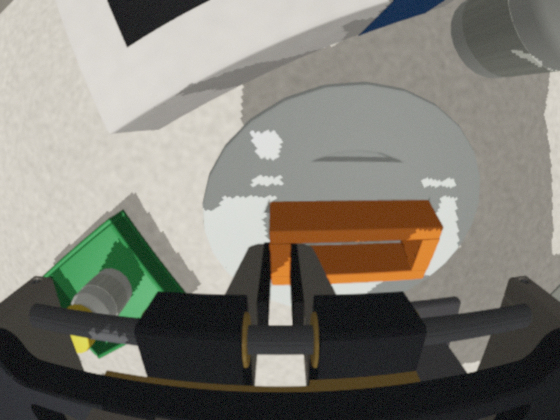

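The cover is swinging flat as planned and still clears the box. I'll keep pressing down.

```bash
python3 -m inch '[{"dp":[0,0,-0.4],"spin":0},{"dp":[0,0,-0.8],"spin":0},{"dp":[0,0,-1.2],"spin":0},{"dp":[0,0,-1.5],"spin":0},{"dp":[0,0,-1.8],"spin":0},{"dp":[0,0,-2.0],"spin":0},{"dp":[0,0,-2.2],"spin":0},{"dp":[0,0,-2.4],"spin":0},{"dp":[0,0,-2.5],"spin":0},{"dp":[0,0,-2.5],"spin":0}]'; python3 - <<'E'
from h import *
cv2.imwrite("pics/wrist9.png",ctrl.grab_frame("wrist")[:,:,::-1])
im=ctrl.grab_frame("side")[:,:,::-1];cv2.imwrite("pics/side9.png",cv2.resize(im[50:250,200:440],None,fx=3,fy=3))
E
```

```text
time: 19.55
tool_pos: [0.6632, -0.229, 0.1265]
ee_rot: [[0.902, -0.431, 0.031], [-0.43, -0.902, -0.036], [0.043, 0.019, -0.999]]
ft_force: [17.8, -4.1, 10.4]
opening: 0.112
```

View pics/side9.png

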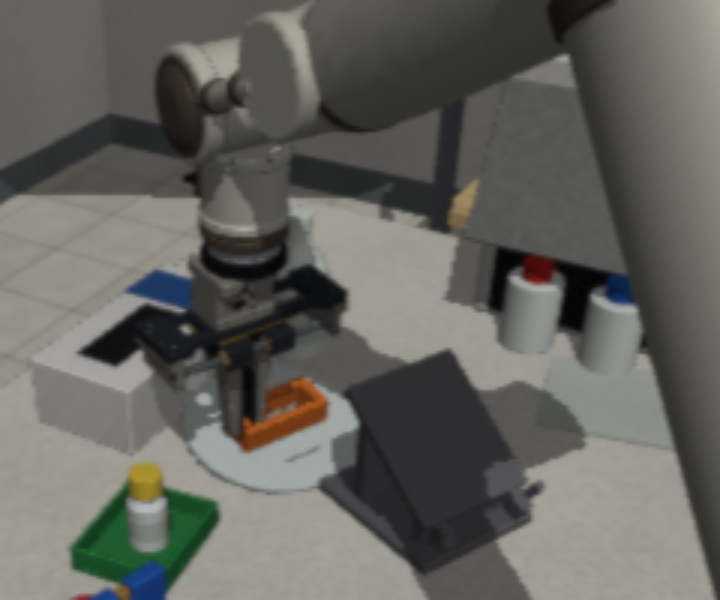

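View pics/wrist9.png

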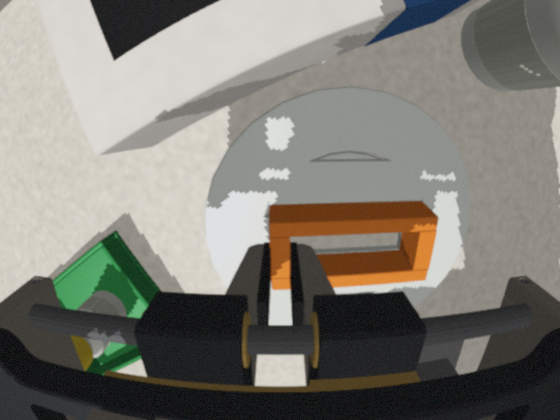

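It's mostly flat now, with side force starting to build up. I'll release so it settles, then rise and look.

```bash
python3 -m inch '[{"dp":[0,0,0],"spin":0},{"dp":[0,0,0],"spin":0},{"dp":[0,0,0],"spin":0},{"dp":[0,0,0.5],"spin":0},{"dp":[0,0,2],"spin":0},{"dp":[0,0,5],"spin":0},{"dp":[0,0,9],"spin":0},{"dp":[-1,-1.5,12],"spin":0},{"dp":[-2,-3,14],"spin":0},{"dp":[-2.5,-4,14],"spin":0}]' 0.35; python3 - <<'E'
from h import *
o=ctrl.get_obs();print(o["tool_pos"].tolist(),o["ee_rot"].tolist())
cv2.imwrite("pics/wrist10.png",ctrl.grab_frame("wrist")[:,:,::-1])
im=ctrl.grab_frame("side")[:,:,::-1];cv2.imwrite("pics/side10.png",im)
im=ctrl.grab_frame("top")[:,:,::-1];cv2.imwrite("pics/top10.png",im)
E
```

```text
time: 20.9
tool_pos: [0.6377, -0.2704, 0.2678]
ee_rot: [[0.901, -0.432, 0.032], [-0.431, -0.902, -0.037], [0.045, 0.02, -0.999]]
ft_force: [0.2, -0.2, -0.3]
opening: 0.351
[0.6377109788467876, -0.27037226915818563, 0.26779490941315603] [[0.9012561700705495, -0.4321004899584125, 0.03203876538608691], [-0.43095503000646374, -0.9016130739149789, -0.03703548376504361], [0.04488962042491278, 0.019571191156462088, -0.9988002254979842]]
```

View pics/side10.png

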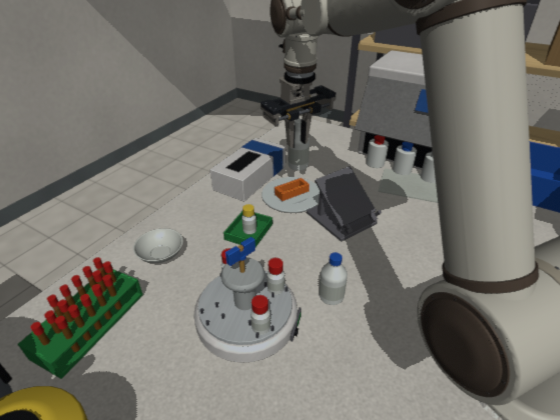

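View pics/wrist10.png

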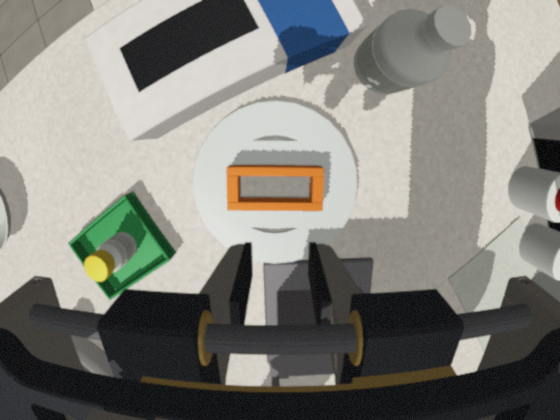

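View pics/top10.png

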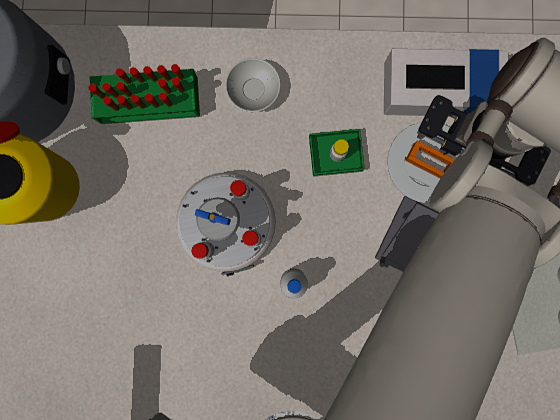

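The cover now lies flat on the bench, hub centred at about (275,188) in wrist10, and the bottles are undisturbed. I'll measure the hub for the regrip.

```bash
python3 - <<'E'
import cv2
im=cv2.imread("pics/wrist10.png");cv2.imwrite("pics/w10z.png",cv2.resize(im[150:225,215:340],None,fx=6,fy=6,interpolation=cv2.INTER_CUBIC))
E
```

```text
(no output)
```

View pics/w10z.png

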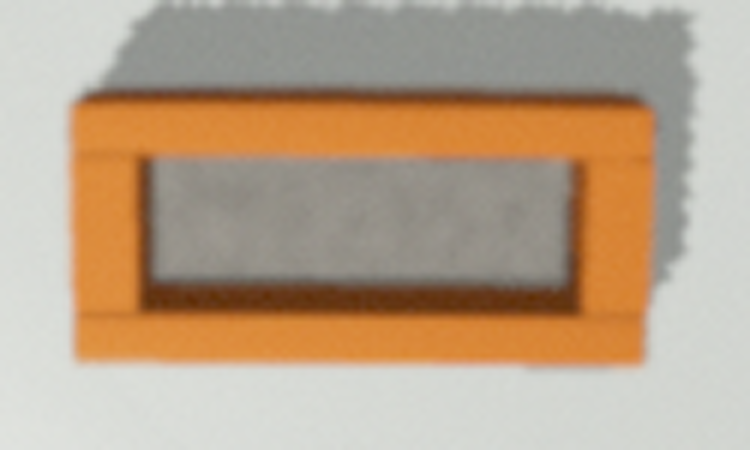

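```bash
python3 - <<'E'
from h import *
np.set_printoptions(precision=4,suppress=True)
p=np.array([0.63771,-0.27037,0.26779]);R=np.array([[0.90126,-0.43210,0.03204],[-0.43096,-0.90161,-0.03704],[0.04489,0.01957,-0.99880]])
P=[wonz(np.array(q)/6+[215,150]-.4,p,R,.038) for q in((72,103),(655,103),(75,360),(645,362))]
for q in P: print(q)
c=sum(P)/4;L=(P[0]+P[2]-P[1]-P[3])/2;W=(P[0]+P[1]-P[2]-P[3])/2
a=np.degrees(np.arctan2(L[1],L[0]));print("c",c,"L",np.linalg.norm(L),a,"W",np.linalg.norm(W),np.degrees(np.arctan2(W[1],W[0])))
spin=a-np.degrees(np.arctan2(R[1,0],R[0,0]))
th=np.radians(spin);Rz=np.array([[np.cos(th),-np.sin(th),0],[np.sin(th),np.cos(th),0],[0,0,1]])
R2=Rz@R;print("spin",spin)
# grasp depth: mean contact ~ 80mm ahead
tgt=c.copy();tgt[2]=.024
tcp=tgt-R2[:,2]*.076
print("dxy cm",(tcp-p)*100, "tip z for TCP",tcp[2]-.0881*.9988)
x,e=tri((np.array([430,157])),np.array([292,187]));print(x,e)
E
```

```text
[ 0.6962 -0.2455  0.038 ]
[ 0.6552 -0.3306  0.038 ]
[ 0.658  -0.2262  0.038 ]
[ 0.6164 -0.3114  0.038 ]
c [ 0.6564 -0.2784  0.038 ] L 0.09470026664722855 64.09963732185508 W 0.04303231068999817 -26.498493885969744
spin 89.65559824046635
dxy cm [  1.5903  -1.0489 -16.7881] tip z for TCP 0.011914519999999998
[ 0.6574 -0.2751  0.0332] [0.005430096974384073, 0.005430096974384203]
```

```bash
python3 - <<'E'
import cv2
im=cv2.imread("pics/side0.png");a=cv2.resize(im[125:215,195:305],None,fx=6,fy=6,interpolation=cv2.INTER_CUBIC);cv2.imwrite("pics/box.png",a)
im=cv2.imread("pics/top0.png");a=cv2.resize(im[35:125,375:515],None,fx=5,fy=5,interpolation=cv2.INTER_CUBIC);cv2.imwrite("pics/boxt.png",a)
E
```

```text
(no output)
```

View pics/box.png

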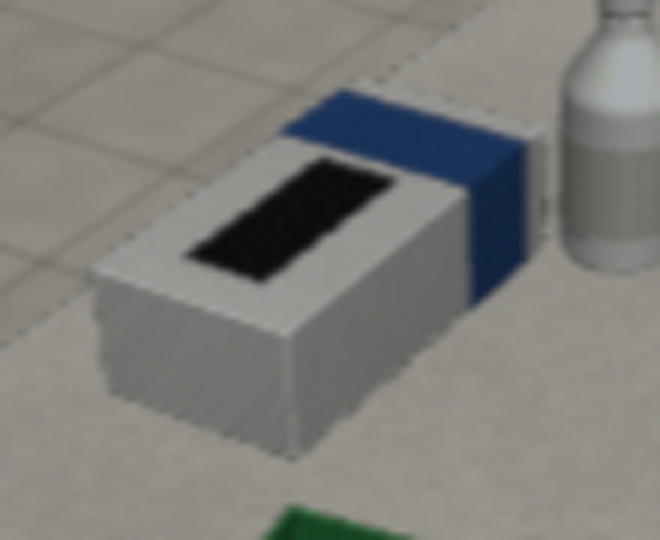

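View pics/boxt.png

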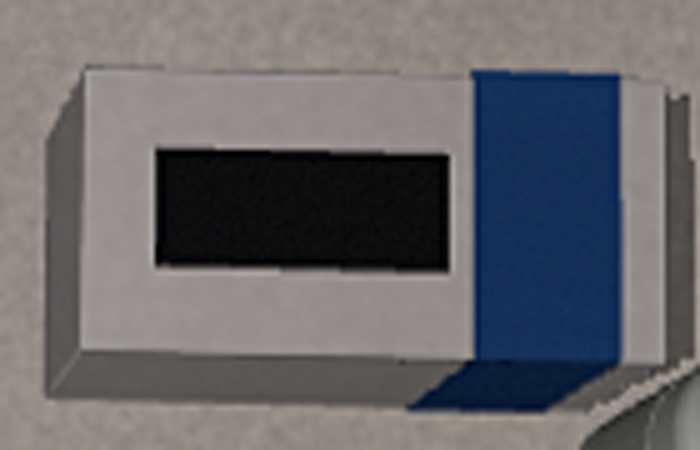

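```bash
python3 - <<'E'
from h import *
print("top corner",tri(np.array([80,350])/5+[375,35]-.4,np.array([288,335])/6+[195,125]-.4))
print("bottom corner",tri(np.array([45,398])/5+[375,35]-.4,np.array([293,460])/6+[195,125]-.4))
print(onz("top",np.array([500,405])/5+[375,35],0))
E
```

```text
top corner (array([ 0.75870431, -0.17934827,  0.07565699]), [0.0013514541581552734, 0.001351454158155109])
bottom corner (array([ 0.76120359, -0.18042109,  0.0017075 ]), [0.0005128904605424873, 0.000512890460542593])
[ 0.76274552 -0.38148331  0.        ]
```

The box is only 76 mm tall, below the gripper body, so there's no conflict. I'll rotate over the hub, then descend and grip.

```bash
python3 -m inch '[{"dp":[0.4,-0.2,0],"spin":10},{"dp":[0.8,-0.4,0],"spin":20},{"dp":[1.2,-0.6,0],"spin":30},{"dp":[1.6,-0.8,0],"spin":40},{"dp":[1.6,-1.0,-2],"spin":50},{"dp":[1.6,-1.0,-4],"spin":60},{"dp":[1.6,-1.0,-6],"spin":70},{"dp":[1.6,-1.0,-8],"spin":80},{"dp":[1.6,-1.0,-10],"spin":89.7},{"dp":[1.6,-1.0,-10],"spin":89.7}]' 0.75; python3 - <<'E'
from h import *
o=ctrl.get_obs();print(o["tool_pos"].tolist(),o["ee_rot"].tolist())
t=o["tool_pos"]+o["ee_rot"][:,2]*.085;print("tip",t)
cv2.imwrite("pics/wrist11.png",ctrl.grab_frame("wrist")[:,:,::-1])
E
```

```text
time: 22.3
tool_pos: [0.6516, -0.2776, 0.1601]
ee_rot: [[0.438, 0.899, 0.028], [0.898, -0.438, 0.032], [0.041, 0.011, -0.999]]
ft_force: [0.0, 0.1, -0.2]
opening: 0.747
[0.651573065247545, -0.2776182346781133, 0.16012916662432797] [[0.43756007474925357, 0.8987583683456402, 0.027831211150615855], [0.8982648562877282, -0.4383039021550852, 0.03177951091524727], [0.040760629826027225, 0.011094353712951009, -0.9991073447692583]]
tip [ 0.65393872 -0.27491698  0.07520504]
```

View pics/wrist11.png

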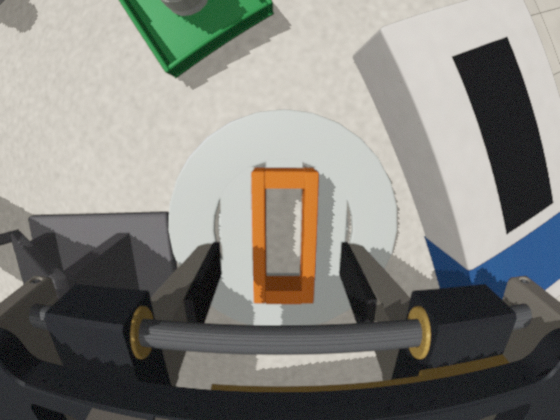

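```bash
python3 -m inch '[{"dp":[0.25,-0.3,0],"spin":0},{"dp":[0.25,-0.3,-2],"spin":0},{"dp":[0.25,-0.3,-4],"spin":0},{"dp":[0.25,-0.3,-5],"spin":0},{"dp":[0.25,-0.3,-5.5],"spin":0},{"dp":[0.25,-0.3,-5.6],"spin":0},{"dp":[0.25,-0.3,-5.6],"spin":0},{"dp":[0.25,-0.3,-5.6],"spin":0},{"dp":[0.25,-0.3,-5.6],"spin":0},{"dp":[0.25,-0.3,-5.6],"spin":0}]'; python3 -m inch '[{"dp":[0,0,0],"spin":0},{"dp":[0,0,0],"spin":0},{"dp":[0,0,0],"spin":0},{"dp":[0,0,0],"spin":0},{"dp":[0,0,0],"spin":0},{"dp":[0,0,0],"spin":0},{"dp":[0,0,0],"spin":0},{"dp":[0,0,0],"spin":0},{"dp":[0,0,0],"spin":0},{"dp":[0,0,0],"spin":0}]' 0; python3 - <<'E'
from h import *
cv2.imwrite("pics/wrist12.png",ctrl.grab_frame("wrist")[:,:,::-1])
E
```

```text
time: 23.6
tool_pos: [0.655, -0.2812, 0.1063]
ee_rot: [[0.439, 0.898, 0.031], [0.898, -0.439, 0.03], [0.04, 0.015, -0.999]]
ft_force: [0.2, 0.0, -0.2]
opening: 0.752
time: 24.85
tool_pos: [0.6549, -0.2811, 0.1063]
ee_rot: [[0.439, 0.898, 0.031], [0.898, -0.439, 0.03], [0.04, 0.014, -0.999]]
ft_force: [-2.3, 0.2, 1.2]
opening: 0.474
```

View pics/wrist12.png

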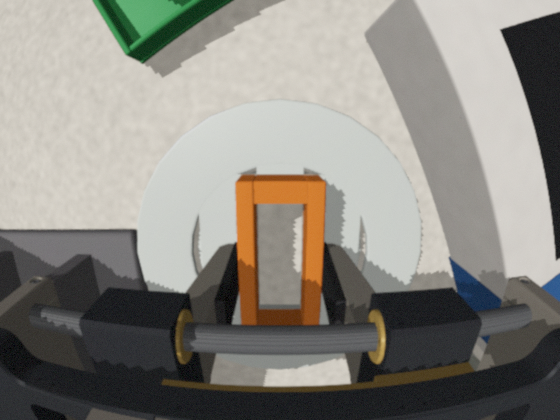

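```bash
python3 - <<'E'
from h import *
np.set_printoptions(precision=4,suppress=True)
im=cv2.imread("pics/wrist12.png");cv2.imwrite("pics/w12z.png",cv2.resize(im[160:340,220:345],None,fx=4,fy=4,interpolation=cv2.INTER_CUBIC))
o=ctrl.get_obs();p=o["tool_pos"];R=o["ee_rot"];print(p,R)
for px in((281,180),(281,204)):
    q=wonz(px,p,R,.038);print(q,R.T@(q-p))
c=np.array([.6564,-.2784,.038]);print("c in tool",R.T@(c-p))
E
```

```text
[ 0.655  -0.2811  0.1063] [[ 0.4386  0.8982  0.0307]
 [ 0.8978 -0.4394  0.0298]
 [ 0.0403  0.0145 -0.9991]]
[ 0.6792 -0.2348  0.038 ] [0.0494 0.0004 0.0704]
[ 0.6741 -0.2453  0.038 ] [0.0378 0.0004 0.0699]
c in tool [ 0.0003 -0.0009  0.0684]
```

View pics/w12z.png

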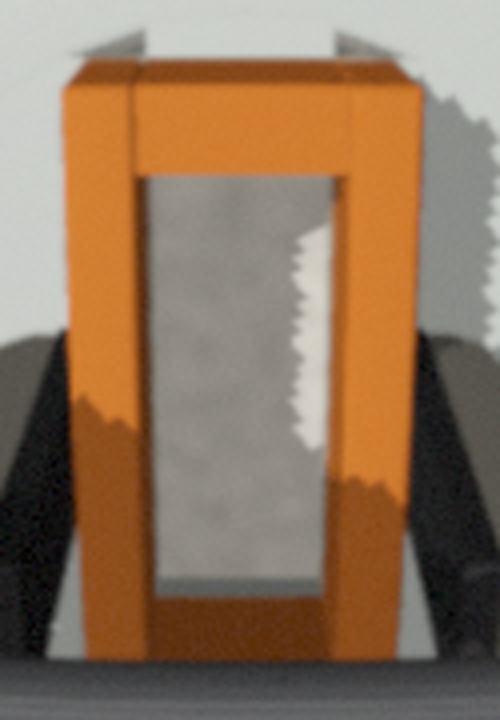

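Gripped across the width: opening 43.6 mm, hub centre at tool x ≈ 0–1 mm. Next I'll lift, turn +11° to match the wings, and carry it toward the mixer.

```bash
python3 -m inch '[{"dp":[0,0,1],"spin":0},{"dp":[0,0,3],"spin":0},{"dp":[0,0,6],"spin":0},{"dp":[0,0,10],"spin":0},{"dp":[0,0,14],"spin":0},{"dp":[0,0,18],"spin":0},{"dp":[-0.5,1.5,21.5],"spin":0},{"dp":[-1.5,4.5,23],"spin":2},{"dp":[-3,9,23],"spin":4},{"dp":[-4.5,13.5,23],"spin":6}]'; python3 -m inch '[{"dp":[-1.6,4.9,0],"spin":1},{"dp":[-3.2,9.8,0],"spin":2},{"dp":[-4.8,14.7,0],"spin":3},{"dp":[-6.4,19.6,0],"spin":4},{"dp":[-8,24,0],"spin":5.2},{"dp":[-9,27.5,0],"spin":5.2},{"dp":[-9.5,29,0],"spin":5.2},{"dp":[-9.7,29.7,0],"spin":5.2},{"dp":[-9.7,29.7,0],"spin":5.2},{"dp":[-9.7,29.7,0],"spin":5.2}]'; python3 - <<'E'
from h import *
o=ctrl.get_obs();print(o["tool_pos"].tolist(),o["ee_rot"].tolist(),o["ft_force"])
for n in("wrist","side","top"): cv2.imwrite(f"pics/{n}13.png",ctrl.grab_frame(n)[:,:,::-1])
E
```

```text
time: 26.15
tool_pos: [0.6097, -0.1452, 0.3384]
ee_rot: [[0.342, 0.939, 0.031], [0.939, -0.343, 0.032], [0.04, 0.018, -0.999]]
ft_force: [-0.3, -0.7, -2.6]
opening: 0.475
time: 27.4
tool_pos: [0.5131, 0.1509, 0.3383]
ee_rot: [[0.256, 0.966, 0.028], [0.966, -0.257, 0.034], [0.04, 0.018, -0.999]]
ft_force: [-0.3, -0.0, -1.6]
opening: 0.477
[0.5130719764302897, 0.15090994495645987, 0.3383498832555204] [[0.2564114809027324, 0.9661682668657569, 0.027785473954700095], [0.9657437188770243, -0.25727375264125146, 0.03390111578493056], [0.039902655435983155, 0.018141011645103705, -0.9990388790160517]] [-0.28954024 -0.03341825 -1.59266702]
```

View pics/wrist13.png

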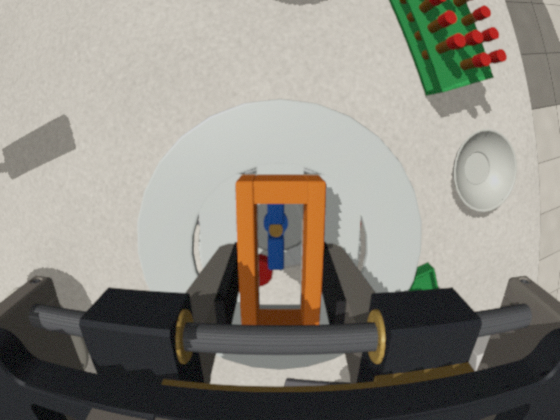

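View pics/side13.png

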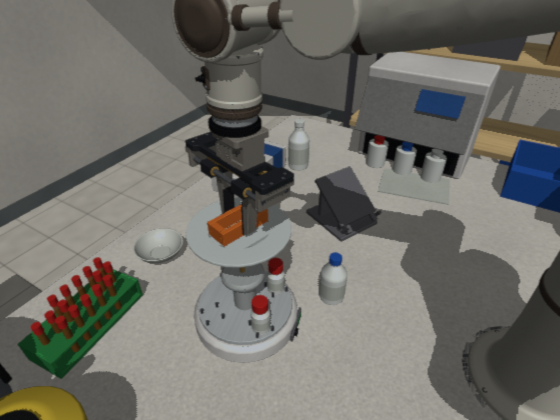

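View pics/top13.png

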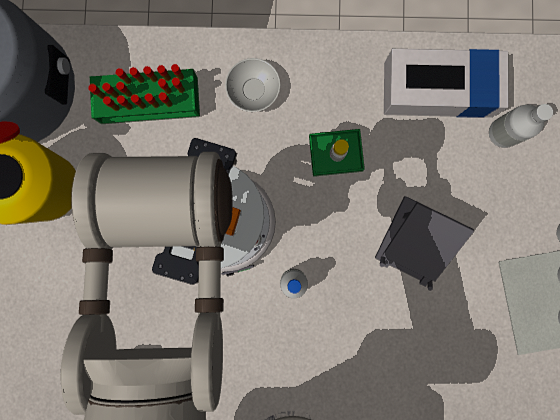

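The nut shows through the slot with its wings at (276,205) to (276,268), parallel to the slot. I'll measure the offset between them.

```bash
python3 - <<'E'
from h import *
np.set_printoptions(precision=4,suppress=True)
im=cv2.imread("pics/wrist13.png");cv2.imwrite("pics/w13z.png",cv2.resize(im[160:340,220:345],None,fx=4,fy=4,interpolation=cv2.INTER_CUBIC))
p=np.array([0.51307,0.15091,0.33835]);R=np.array([[0.25641,0.96617,0.02779],[0.96574,-0.25727,0.03390],[0.0399,0.01814,-0.99904]])
for px,z in(((276,204.5),.206),((276,268),.206),((276,230),.2)):
    q=wonz(px,p,R,z);print(q,R.T@(q-p))
h=p+R@[.001,0,.0690];print("hub c",h, "hub z at slot edge")
m,b=blobs(im[:,:,::-1].copy(),(100,120,50),(125,255,255),40)
for c in b: print(cv2.boundingRect(c),cv2.minAreaRect(c))
E
```

```text
[0.5194 0.1759 0.206 ] [ 0.0205 -0.0027  0.1332]
[0.5072 0.1306 0.206 ] [-0.0264 -0.0028  0.1314]
[0.5143 0.1566 0.2   ] [ 0.0003 -0.0028  0.1384]
hub c [0.5152 0.1542 0.2695] hub z at slot edge
(268, 234, 16, 35) ((275.5, 251.0), (15.0, 34.0), 0.0)
(264, 205, 24, 26) ((275.5, 217.5), (25.0, 23.0), 90.0)
```

View pics/w13z.png

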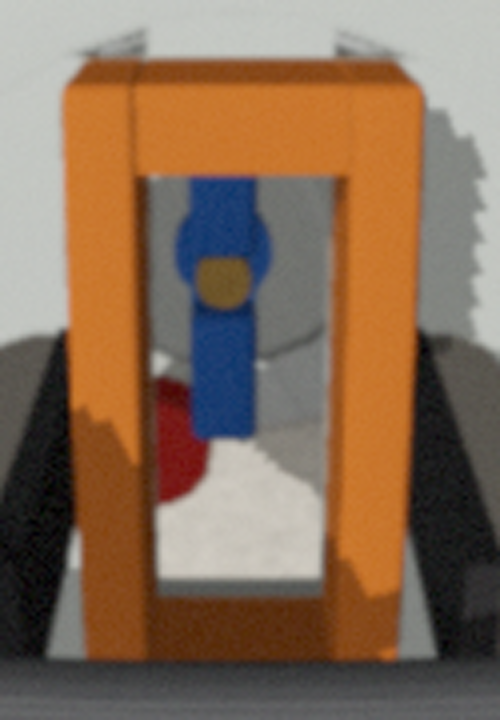

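Nut axis is about (0.5144, 0.1566) and hub centre (0.5152, 0.1542), so I'll shift (−0.1, +0.24) cm and lower to just above the flange.

```bash
python3 -m inch '[{"dp":[-0.1,0.24,0],"spin":0},{"dp":[-0.1,0.24,-1],"spin":0},{"dp":[-0.1,0.24,-2.5],"spin":0},{"dp":[-0.1,0.24,-4],"spin":0},{"dp":[-0.1,0.24,-5.5],"spin":0},{"dp":[-0.1,0.24,-7],"spin":0},{"dp":[-0.1,0.24,-8],"spin":0},{"dp":[-0.1,0.24,-8.3],"spin":0},{"dp":[-0.1,0.24,-8.3],"spin":0},{"dp":[-0.1,0.24,-8.3],"spin":0}]'; python3 - <<'E'
from h import *
np.set_printoptions(precision=4,suppress=True)
o=ctrl.get_obs();print(o["tool_pos"],o["ee_rot"],o["ft_force"],"hub",o["tool_pos"]+o["ee_rot"]@[.001,0,.069])
for n in("wrist","side"):
    im=ctrl.grab_frame(n)[:,:,::-1];cv2.imwrite(f"pics/{n}14.png",im if n=="wrist" else cv2.resize(im[180:360,150:340],None,fx=3.3,fy=3.3))
E
```

```text
time: 28.8
tool_pos: [0.5123, 0.1536, 0.256]
ee_rot: [[0.256, 0.966, 0.029], [0.966, -0.257, 0.034], [0.04, 0.019, -0.999]]
ft_force: [-0.8, 0.2, -2.5]
opening: 0.479
[0.5123 0.1536 0.256 ] [[ 0.2562  0.9662  0.0289]
 [ 0.9658 -0.2571  0.0342]
 [ 0.0405  0.0191 -0.999 ]] [-0.8172  0.1966 -2.4888] hub [0.5146 0.1569 0.1871]
```

View pics/wrist14.png

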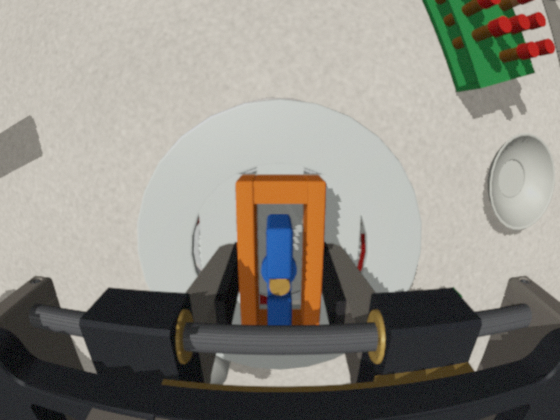

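View pics/side14.png

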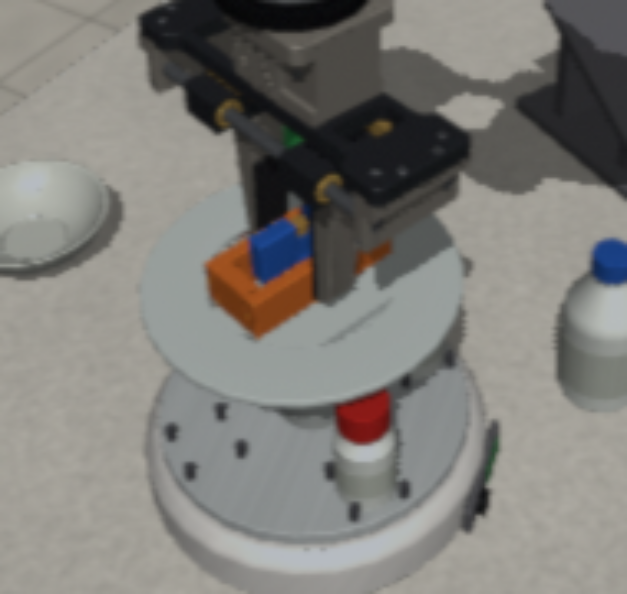

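```bash
python3 - <<'E'
from h import *
np.set_printoptions(precision=4,suppress=True)
p=np.array([0.5123,0.1536,0.2560]);R=np.array([[0.2562,0.9662,0.0289],[0.9658,-0.2571,0.0342],[0.0405,0.0191,-0.9990]])
u=R[:2,0]/np.linalg.norm(R[:2,0])
for z in(.204,.206):
    q=wonz((279.5,215.5),p,R,z);print("far end",q,"axis",q[:2]-u*.03)
for z in(.196,.2,.203): print("stud",z,wonz((279.5,286),p,R,z))
E
```

```text
far end [0.5232 0.1913 0.204 ] axis [0.5155 0.1623]
far end [0.5233 0.1918 0.206 ] axis [0.5156 0.1628]
stud 0.196 [0.5136 0.1546 0.196 ]
stud 0.2 [0.514  0.1566 0.2   ]
stud 0.203 [0.5144 0.1581 0.203 ]
```

```bash
python3 - <<'E'
import cv2
im=cv2.imread("pics/wrist14.png");cv2.imwrite("pics/w14z.png",cv2.resize(im[190:340,230:330],None,fx=5,fy=5,interpolation=cv2.INTER_CUBIC))
E
```

```text
(no output)
```

View pics/w14z.png

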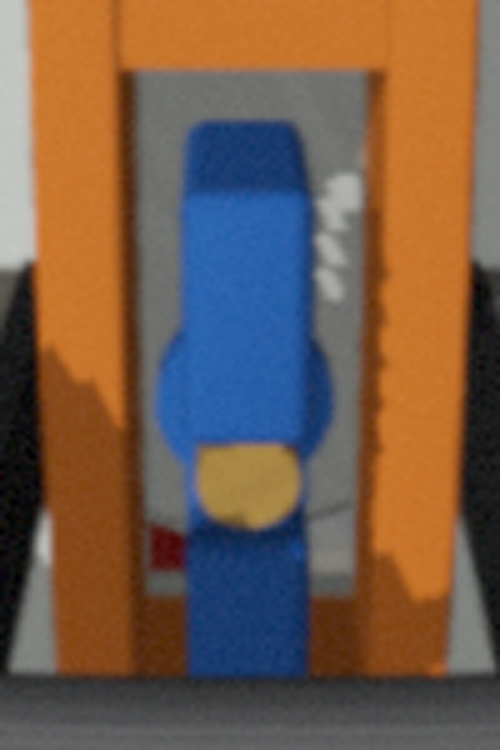

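```bash
python3 - <<'E'
from h import *
np.set_printoptions(precision=4,suppress=True)
p=np.array([0.5123,0.1536,0.2560]);R=np.array([[0.2562,0.9662,0.0289],[0.9658,-0.2571,0.0342],[0.0405,0.0191,-0.9990]])
u=R[:2,0]/np.linalg.norm(R[:2,0])
for px,d in(((279,228.8),.03),((279.5,278.4),.006)):
  for z in(.204,.206):
    q=wonz(px,p,R,z);print(z,q,"axis",q[:2]-u*d)
for px in((230.5+120/5,204),(230+380/5,204)):pass
E
```

```text
0.204 [0.5214 0.1856 0.204 ] axis [0.5137 0.1566]
0.206 [0.5216 0.1862 0.206 ] axis [0.5139 0.1572]
0.204 [0.5155 0.1624 0.204 ] axis [0.514  0.1566]
0.206 [0.5157 0.1634 0.206 ] axis [0.5142 0.1576]
```

The axis is at (0.514, 0.157) and the hub centre at (0.5146, 0.1569), so they're aligned within 1 mm. Now the final lowering.

```bash
python3 -m inch '[{"dp":[-0.04,0,-0.3],"spin":0},{"dp":[-0.04,0,-0.6],"spin":0},{"dp":[-0.04,0,-0.8],"spin":0},{"dp":[-0.04,0,-0.95],"spin":0},{"dp":[-0.04,0,-1.1],"spin":0},{"dp":[-0.04,0,-1.2],"spin":0},{"dp":[-0.04,0,-1.3],"spin":0},{"dp":[-0.04,0,-1.35],"spin":0},{"dp":[-0.04,0,-1.35],"spin":0},{"dp":[-0.04,0,-1.35],"spin":0}]'; python3 - <<'E'
from h import *
np.set_printoptions(precision=4,suppress=True)
o=ctrl.get_obs();print(o["tool_pos"],o["ft_force"],"hub",o["tool_pos"]+o["ee_rot"]@[.001,0,.069])
im=ctrl.grab_frame("side")[:,:,::-1];cv2.imwrite("pics/side15.png",cv2.resize(im[180:360,150:340],None,fx=3.3,fy=3.3))
E
```

```text
time: 30.15
tool_pos: [0.5119, 0.1536, 0.2424]
ee_rot: [[0.256, 0.966, 0.029], [0.966, -0.257, 0.034], [0.04, 0.019, -0.999]]
ft_force: [0.8, 0.4, -2.4]
opening: 0.474
[0.5119 0.1536 0.2424] [ 0.7918  0.4483 -2.4121] hub [0.5141 0.1569 0.1735]
```

View pics/side15.png

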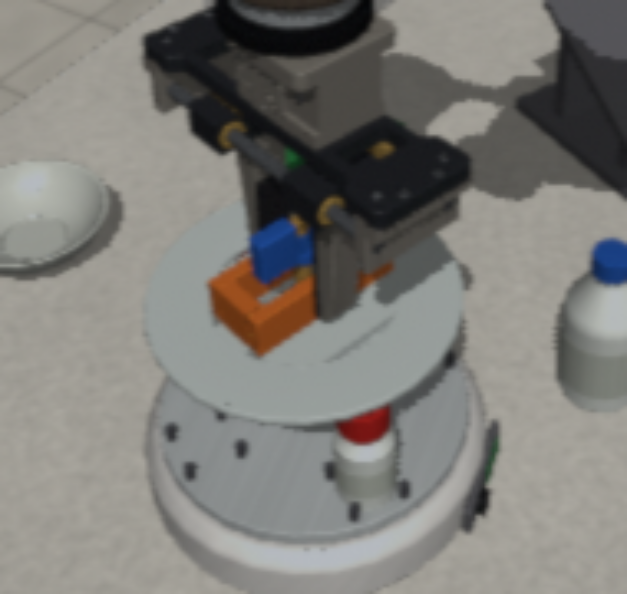

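No contact yet. I'll go 3 mm lower.

```bash
python3 -m inch '[{"dp":[0,0,-0.1],"spin":0},{"dp":[0,0,-0.15],"spin":0},{"dp":[0,0,-0.2],"spin":0},{"dp":[0,0,-0.25],"spin":0},{"dp":[0,0,-0.3],"spin":0},{"dp":[0,0,-0.3],"spin":0},{"dp":[0,0,-0.3],"spin":0},{"dp":[0,0,-0.3],"spin":0},{"dp":[0,0,-0.3],"spin":0},{"dp":[0,0,-0.3],"spin":0}]'
```

```text
time: 31.45
tool_pos: [0.5121, 0.1536, 0.2421]
ee_rot: [[0.256, 0.966, 0.029], [0.966, -0.257, 0.034], [0.041, 0.019, -0.999]]
ft_force: [-7.2, -1.2, 14.5]
opening: 0.474
```

It touches at the right height: hub top about 0.1735 against 0.174 expected when home. Release and rise.

```bash
python3 -m inch '[{"dp":[0,0,0.1],"spin":0},{"dp":[0,0,0.1],"spin":0},{"dp":[0,0,0.1],"spin":0},{"dp":[0,0,0.1],"spin":0},{"dp":[0,0,1],"spin":0},{"dp":[0,0,3],"spin":0},{"dp":[0,0,5],"spin":0},{"dp":[0,0,7],"spin":0},{"dp":[0,0,8],"spin":0},{"dp":[0,0,8],"spin":0}]' 0.72; python3 - <<'E'
from h import *
np.set_printoptions(precision=5,suppress=True)
o=ctrl.get_obs();print(o["tool_pos"],o["ee_rot"].tolist())
for n in("wrist","side"):
    im=ctrl.grab_frame(n)[:,:,::-1];cv2.imwrite(f"pics/{n}16.png",im if n=="wrist" else cv2.resize(im[180:360,150:340],None,fx=3.3,fy=3.3))
E
```

```text
time: 32.7
tool_pos: [0.5124, 0.1537, 0.3229]
ee_rot: [[0.256, 0.966, 0.031], [0.966, -0.257, 0.034], [0.041, 0.021, -0.999]]
ft_force: [-1.1, -0.6, -0.3]
opening: 0.723
[0.51238 0.15366 0.3229 ] [[0.2557133155470791, 0.9662635930742576, 0.030746852703089543], [0.9658829410926012, -0.2567027812329408, 0.03426114728931066], [0.04099810188565831, 0.02093682895040464, -0.9989398404484999]]
```

View pics/side16.png

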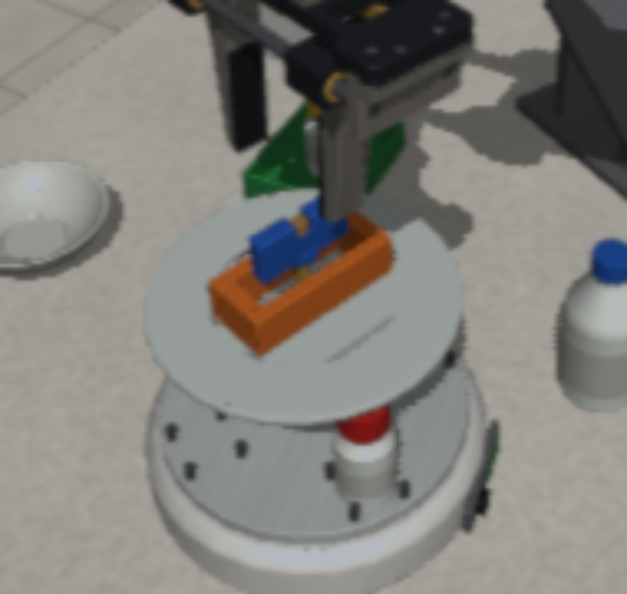

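View pics/wrist16.png

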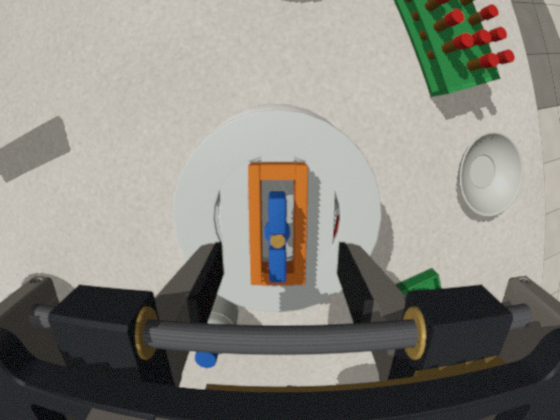

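The cover sits flat and home with the nut standing through its slot. Now I'll bring the jaws down around the nut.

```bash
python3 -m inch '[{"dp":[-0.08,0.05,0],"spin":0},{"dp":[-0.08,0.05,-1],"spin":0},{"dp":[-0.08,0.05,-2],"spin":0},{"dp":[-0.08,0.05,-3],"spin":0},{"dp":[-0.08,0.05,-4],"spin":0},{"dp":[-0.08,0.05,-4.6],"spin":0},{"dp":[-0.08,0.05,-4.8],"spin":0},{"dp":[-0.08,0.05,-4.8],"spin":0},{"dp":[-0.08,0.05,-4.8],"spin":0},{"dp":[-0.08,0.05,-4.8],"spin":0}]' 0.4; python3 -m inch '[{"dp":[0,0,0],"spin":0},{"dp":[0,0,0],"spin":0},{"dp":[0,0,0],"spin":0},{"dp":[0,0,0],"spin":0},{"dp":[0,0,0],"spin":0},{"dp":[0,0,0],"spin":0},{"dp":[0,0,0],"spin":0},{"dp":[0,0,0],"spin":0},{"dp":[0,0,0],"spin":0},{"dp":[0,0,0],"spin":0}]' 0; python3 - <<'E'
from h import *
o=ctrl.get_obs();p=o["tool_pos"];R=o["ee_rot"];off=(R[:,2]*.078)[:2];ax=p[:2]+off;print("axis",ax,"j",o["joints"].round(1),o["moment"])
for f in range(0,-126,-9):
    t=np.radians(f);c,s=np.cos(t),np.sin(t);q=ax-np.array([c*off[0]-s*off[1],s*off[0]+c*off[1]]);print(f,np.round((q-p[:2])*100,2),round(.191*t,2))
E
```

```text
time: 34.05
tool_pos: [0.5111, 0.1541, 0.2737]
ee_rot: [[0.256, 0.966, 0.029], [0.966, -0.257, 0.034], [0.04, 0.019, -0.999]]
ft_force: [-0.0, -0.1, -0.1]
opening: 0.402
time: 35.3
tool_pos: [0.5113, 0.1541, 0.2738]
ee_rot: [[0.256, 0.966, 0.029], [0.966, -0.257, 0.034], [0.04, 0.019, -0.999]]
ft_force: [3.2, -0.4, -0.3]
opening: 0.127
axis [0.51358951 0.1567109 ] j [  3.    3.1 101.4   1.9  73.8  17.3] [-0.16512717 -0.60681385 -0.13111034]
0 [0. 0.] 0.0
-9 [-0.04  0.04] -0.03
-18 [-0.07  0.08] -0.06
-27 [-0.1   0.13] -0.09
-36 [-0.11  0.18] -0.12
-45 [-0.12  0.24] -0.15
-54 [-0.12  0.29] -0.18
-63 [-0.11  0.35] -0.21
-72 [-0.1  0.4] -0.24
-81 [-0.07  0.45] -0.27
-90 [-0.04  0.49] -0.3
-99 [0.   0.53] -0.33
-108 [0.05 0.56] -0.36
-117 [0.09 0.59] -0.39
```

Gripped at 11.7 mm, matching the 12 mm bar. The first turn will be 81° clockwise, sinking with the thread and compensating for the slight tool tilt.

```bash
python3 -m inch '[{"dp":[-0.04,0.04,-0.03],"spin":-9},{"dp":[-0.07,0.08,-0.06],"spin":-18},{"dp":[-0.1,0.13,-0.09],"spin":-27},{"dp":[-0.11,0.18,-0.12],"spin":-36},{"dp":[-0.12,0.24,-0.15],"spin":-45},{"dp":[-0.12,0.29,-0.18],"spin":-54},{"dp":[-0.11,0.35,-0.21],"spin":-63},{"dp":[-0.1,0.4,-0.24],"spin":-72},{"dp":[-0.07,0.45,-0.27],"spin":-81},{"dp":[-0.07,0.45,-0.27],"spin":-81}]'; python3 - <<'E'
from h import *
o=ctrl.get_obs();p=o["tool_pos"];R=o["ee_rot"];off=(R[:,2]*.078)[:2];ax=p[:2]+off;print("axis",ax,"yaw",np.degrees(np.arctan2(R[1,0],R[0,0])),"j",o["joints"].round(1),o["moment"],o["ft_force"])
ax=np.array([.51359,.15671])
for f in range(0,-60,-6):
    t=np.radians(f);c,s=np.cos(t),np.sin(t);q=ax-np.array([c*off[0]-s*off[1],s*off[0]+c*off[1]]);print(f,np.round((q-p[:2])*100,2),round(.191*t,2))
im=ctrl.grab_frame("side")[:,:,::-1];cv2.imwrite("pics/side17.png",cv2.resize(im[180:360,150:340],None,fx=3.3,fy=3.3))
E
```

```text
time: 36.55
tool_pos: [0.5109, 0.1584, 0.2711]
ee_rot: [[0.994, -0.101, 0.039], [-0.1, -0.995, -0.024], [0.041, 0.02, -0.999]]
ft_force: [3.9, -2.4, -2.1]
opening: 0.13
axis [0.51394227 0.15654203] yaw -5.738025115832045 j [  5.    3.6 101.1  -1.6  73.2 101.2] [-0.1322704  -0.76403525  0.01678828] [ 3.87978848 -2.41621543 -2.13439265]
0 [-0.04  0.02] 0.0
-6 [-0.01  0.05] -0.02
-12 [0.01 0.08] -0.04
-18 [0.04 0.1 ] -0.06
-24 [0.07 0.12] -0.08
-30 [0.1  0.14] -0.1
-36 [0.13 0.16] -0.12
-42 [0.17 0.17] -0.14
-48 [0.2  0.18] -0.16
-54 [0.24 0.19] -0.18
```

View pics/side17.png

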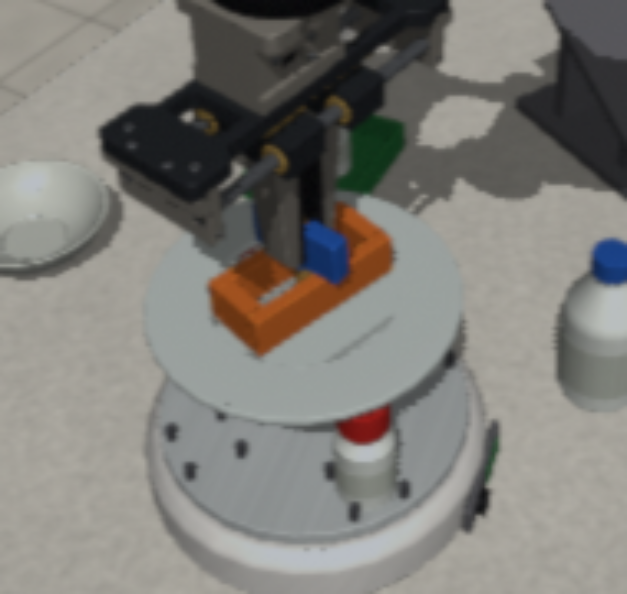

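The nut followed, now at about 1.94 rad. I'll turn another 48° to snug it.

```bash
python3 -m inch '[{"dp":[-0.01,0.05,-0.02],"spin":-6},{"dp":[0.01,0.08,-0.04],"spin":-12},{"dp":[0.04,0.1,-0.06],"spin":-18},{"dp":[0.07,0.12,-0.08],"spin":-24},{"dp":[0.1,0.14,-0.1],"spin":-30},{"dp":[0.13,0.16,-0.12],"spin":-36},{"dp":[0.15,0.17,-0.13],"spin":-40},{"dp":[0.18,0.17,-0.15],"spin":-44},{"dp":[0.2,0.18,-0.16],"spin":-48},{"dp":[0.2,0.18,-0.16],"spin":-48}]'; python3 - <<'E'
from h import *
o=ctrl.get_obs();R=o["ee_rot"];print("yaw",np.degrees(np.arctan2(R[1,0],R[0,0])),"j",o["joints"].round(1),o["moment"],o["ft_force"],o["opening"])
for n in("wrist","side"):
    im=ctrl.grab_frame(n)[:,:,::-1];cv2.imwrite(f"pics/{n}18.png",im if n=="wrist" else cv2.resize(im[180:360,150:340],None,fx=3.3,fy=3.3))
E
```

```text
time: 37.85
tool_pos: [0.5132, 0.1598, 0.2696]
ee_rot: [[0.594, -0.804, 0.009], [-0.803, -0.594, -0.046], [0.042, 0.019, -0.999]]
ft_force: [5.0, -2.6, -0.2]
opening: 0.126
yaw -53.516757822709266 j [  5.6   5.3  99.5  -2.7  74.9 149.8] [-0.2490173  -0.96683493 -0.00449915] [ 4.95874476 -2.58389614 -0.22336437] 0.1261149540812148
```

View pics/wrist18.png

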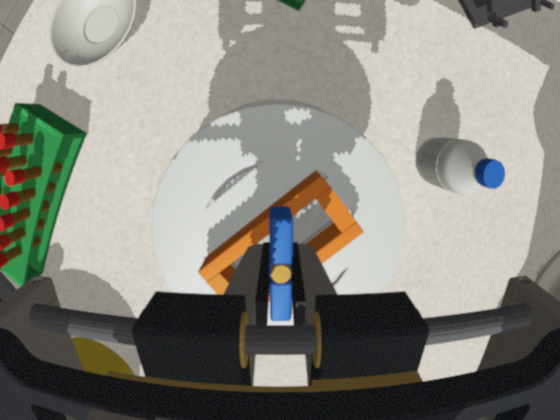

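View pics/side18.png

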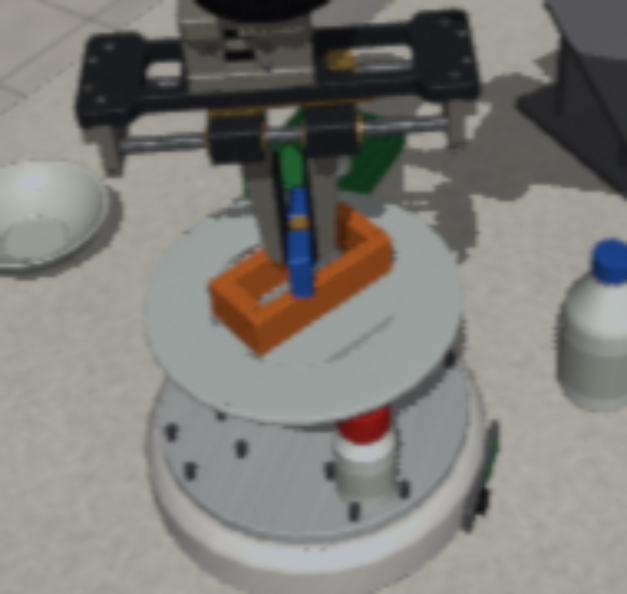

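The nut is at about 2.77 rad by tool yaw. The moment about z is small, so I'll add a few degrees and watch it for snugness.

```bash
python3 -m inch '[{"dp":[0.01,0,0],"spin":-1},{"dp":[0.02,0,0],"spin":-2},{"dp":[0.02,0,0],"spin":-3},{"dp":[0.02,0,0],"spin":-4},{"dp":[0.02,0,0],"spin":-4},{"dp":[0.02,0,0],"spin":-4},{"dp":[0.02,0,0],"spin":-4},{"dp":[0.02,0,0],"spin":-4},{"dp":[0.02,0,0],"spin":-4},{"dp":[0.02,0,0],"spin":-4}]'; python3 - <<'E'
from h import *
o=ctrl.get_obs();R=o["ee_rot"];print("yaw",np.degrees(np.arctan2(R[1,0],R[0,0])),"j",o["joints"].round(1),o["moment"],o["ft_force"],o["opening"],o["tau"])
E
```

```text
time: 39.2
tool_pos: [0.5134, 0.1598, 0.2696]
ee_rot: [[0.537, -0.844, 0.006], [-0.843, -0.537, -0.046], [0.042, 0.019, -0.999]]
ft_force: [4.8, -2.2, -1.1]
opening: 0.13
yaw -57.48780626197411 j [  5.6   5.4  99.4  -2.8  75.1 153.8] [-0.04869182 -0.93789608  0.09241667] [ 4.80978999 -2.24535751 -1.13271028] 0.12964513713571013 [  1.56464506 -35.87013245 -30.42964697   0.33271831   1.42170366
   0.08139332]
```

The tool now reads about 2.84 rad with rising resistance (Mz +0.09). Let go, rise, and verify.

```bash
python3 -m inch '[{"dp":[0,0,0],"spin":0},{"dp":[0,0,0],"spin":0},{"dp":[0,0,0],"spin":0},{"dp":[0,0,0],"spin":0},{"dp":[0,0,0.5],"spin":0},{"dp":[0,0,2],"spin":0},{"dp":[0,0,4],"spin":0},{"dp":[0,0,6],"spin":0},{"dp":[0,0,8],"spin":0},{"dp":[0,0,9],"spin":0}]' 0.4; python3 - <<'E'
from h import *
o=ctrl.get_obs();print(o["tool_pos"].tolist(),o["ee_rot"].tolist())
im=ctrl.grab_frame("wrist")[:,:,::-1];cv2.imwrite("pics/wrist19.png",im)
E
python3 -m inch '[{"dp":[0,-3,1],"spin":0},{"dp":[0,-7,2],"spin":4},{"dp":[0,-12,2],"spin":8},{"dp":[0,-17,2],"spin":12},{"dp":[0,-22,2],"spin":16},{"dp":[0,-27,2],"spin":20},{"dp":[0,-32,2],"spin":24},{"dp":[0,-36,2],"spin":28},{"dp":[0,-38,2],"spin":30},{"dp":[0,-38,2],"spin":30}]'; python3 - <<'E'
from h import *
for n in("top","side"):
    im=ctrl.grab_frame(n)[:,:,::-1];cv2.imwrite(f"pics/{n}19.png",im)
    a=im[160:280,160:280] if n=="top" else im[215:365,180:330]
    cv2.imwrite(f"pics/{n}19z.png",cv2.resize(a,None,fx=4,fy=4,interpolation=cv2.INTER_CUBIC))
E
```

```text
time: 40.45
tool_pos: [0.5139, 0.1599, 0.3621]
ee_rot: [[0.537, -0.844, 0.01], [-0.843, -0.537, -0.046], [0.044, 0.016, -0.999]]
ft_force: [-0.8, 0.0, 0.0]
opening: 0.399
[0.5139396084405475, 0.1598797301422767, 0.3620611985422676] [[0.5368606661183631, -0.8436163313336036, 0.009597431019747383], [-0.8425383890277088, -0.5366945364119317, -0.04569505006206321], [0.04369997928535193, 0.01644567094444871, -0.9989093310794761]]
time: 41.75
tool_pos: [0.5138, -0.2211, 0.3821]
ee_rot: [[0.885, -0.465, 0.031], [-0.464, -0.885, -0.033], [0.043, 0.015, -0.999]]
ft_force: [0.3, -0.3, -0.7]
opening: 0.401
```

View pics/wrist19.png

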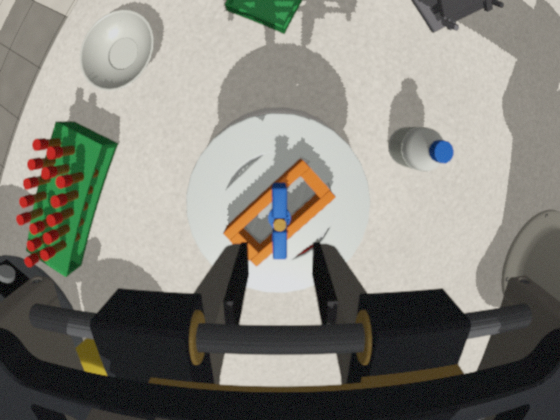

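View pics/top19.png

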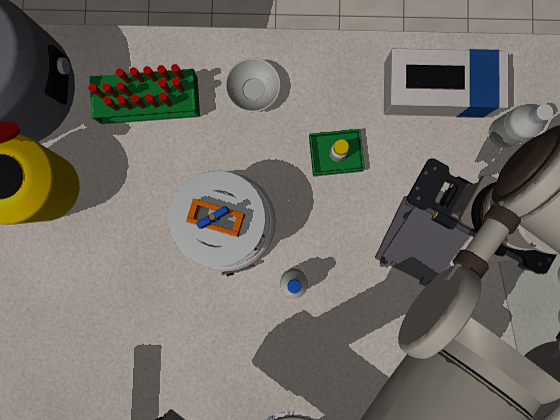

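View pics/side19z.png

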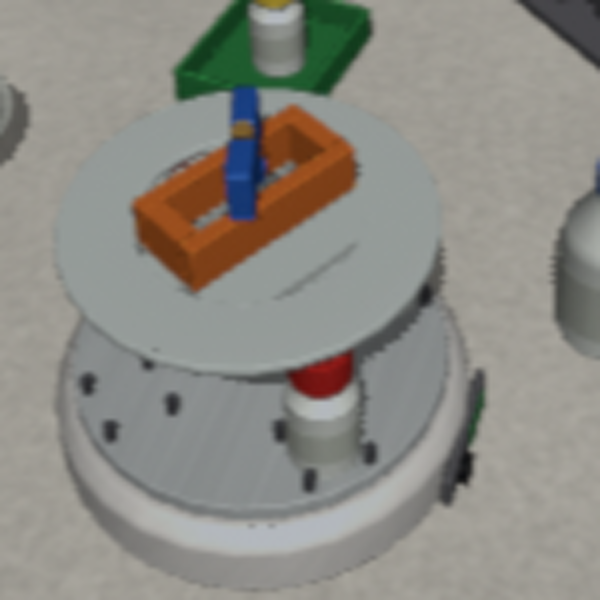

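View pics/top19z.png

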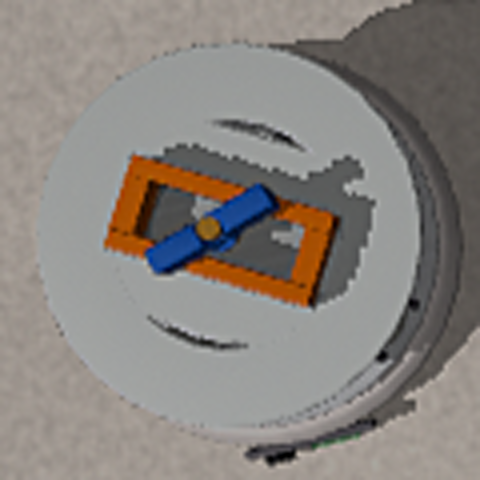

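The nut stays at its turned angle and lies across the hub, and the cover looks level. Now a numeric check of cover centre, yellow position and nut angle.

```bash
python3 - <<'E'
from h import *
np.set_printoptions(precision=4,suppress=True)
T=lambda p,z:onz("top",np.array(p)/4+160-.4,z)
c=[T(p,.174) for p in((137,155),(338,215),(105,247),(312,305))];m=sum(c)/4;print("hub c",m,"L",np.linalg.norm((c[1]+c[3]-c[0]-c[2])/2),"yaw",np.degrees(np.arctan2(*((c[0]+c[2]-c[1]-c[3])[1::-1]))))
l,r,t,b=(40,235),(420,235),(230,42),(230,427)
print("disc",T(((l[0]+r[0])/2,(t[1]+b[1])/2),.148),np.linalg.norm(T(l,.148)-T(r,.148)))
a=T((150,260),.2);b=T((270,195),.2);print("nut",(a+b)/2,np.linalg.norm(a-b),np.degrees(np.arctan2(*((b-a)[1::-1]))))
im=cv2.imread("pics/top19.png")[:,:,::-1].copy()
_,bs=blobs(im,(20,150,90),(34,255,255),60)
for q in bs:
    (u,v),r=cv2.minEnclosingCircle(q); print("yel",onz("top",(u,v),.079))
_,bs=blobs(cv2.imread("pics/side19.png")[:,:,::-1].copy(),(20,150,90),(34,255,255),60)
print([cv2.minEnclosingCircle(q) for q in bs])
E
```

```text
hub c [0.5152 0.155  0.174 ] L 0.09580204985964842 yaw 75.42464684249119
disc [0.5148 0.1559 0.148 ] 0.17647828280656006
nut [0.515  0.1563 0.2   ] 0.05910685236354778 -59.92186878108705
yel [ 0.6701 -0.0778  0.079 ]
yel [0.5812 0.5794 0.079 ]
[((42.0, 410.0), 42.95356369018555), ((248.0, 210.13636779785156), 5.948400497436523)]
```

```bash
python3 - <<'E'
from rig import ctrl
print(ctrl.get_obs()["time"]); print(ctrl.finish_job())
E
```

```text
41.85
the job is handed in; nothing more can be done
None
```

I handed the job in at 41.85 s of the 72 s allowed. All three steps look complete in the last pictures, but no verdict is reported.

- **Yellow bottle:** my first grasp missed because the fingers had not finished closing before I lifted. The bottle stayed in its bay and the second grasp held. It now stands upright in the tray, about 3 mm from the centre.
- **Cover:** the tool stays vertical, so I could not grip the tilted hub across its width on the stand. I lifted the cover by the hub's end wall, pressed it flat on the bench, and regripped it across the width before lowering it over the nut. It touched at a hub-top height of 0.1735 m against 0.174 m expected, and its centre is about 1 mm from the stud axis. It looks flat in the side view.
- **Wing nut:** I turned it about 133° clockwise in one grip, so no re-grip was needed, and then let go. The tool's angle puts it at about 2.84 rad, and the picture agrees to about 2°.
- **Other bottles:** the reagent bottle and the one red bottle I could see in the last view have not moved. The cover hides the other two red bottles, so I did not check those; I felt no contact near them.

**Not confirmed:** I could not measure the nut's force on the cover. I judge it snug from the angle, which is past the 2.6 rad contact point, and a small rise in turning resistance. The tool also ended up about 2.7° off vertical after pressing the cover flat; I allowed for this in the later moves.

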